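# Go / no-go check of a tilted bushing bore

### The arm

A 6-joint arm with a two-finger parallel gripper is mounted at the origin on a cart in front of the work surface, level with it; the furniture and walls round the work are solid. World frame = base frame: x ahead of the robot, y to its left, z up, the work surface at z = 0. Lengths are in m, angles in rad, forces in N, time in s.
With the tool pointing down it reaches from about 0.375 to 0.9 m from the base axis. Payload 3.1 kg.
Tool frame: the origin (TCP) lies at the very end of the fingers, on their centre line; the grasp point (between the pads) lies 19 mm behind it; z points along the fingers, y is the line along which they close (so a half turn about z gives the same grasp; the last joint's range is limited). The gripper opens to 87 mm and grips with 3 to 60 N. Pads are 19 mm wide; open, the fingers measure 117 mm over their backs; the gripper's body (75 mm by 190 mm) begins 51 mm behind the grasp point.
Start: joints at [-1.524, 0.527, 1.433, -0, 1.181, -0.178], TCP at [0.14, -0.609, 0.188] pointing down, gripper open.
Joint ranges: [-3.08, 3.08], [-0.75, 2.2], [0.22, 2.44], [-1.43, 4.57], [0, 2.65], [-2.85, 2.85]. Speed limits (rad/s): [2.79, 2.79, 3.14, 3.14, 3.14, 3.14].

### API

Orientations are given as a unit quaternion [x, y, z, w].
In Python, from rig import status, viewer, robot gives the robot as it stands.
- The arm moves only by the tool arm_command, never from a script. Its arguments are lists of equal length, an entry for each row: "delta_rot": the turn, a rotation vector about the tool's x, y, z in degrees, a list of three; "delta_pos": the shift along the tool's x, y, z in m, a list of three; "gripper": the closure, from -1 (fully open) to 1 (shut). In form: {"delta_rot": [[rx, ry, rz], ...], "delta_pos": [[dx, dy, dz], ...], "gripper": [gripper, ...]}. A call has 1 to 12 rows; each row is the pose to reach, as a shift and turn from the pose commanded when the call began, along the tool's axes at that moment; what a row does not reach only later rows make up. A row lasts 1/12 s, in which the tool goes at most 41.7 mm and 7.16 degrees, less where a joint would pass 70% of its speed; a pose out of reach is approached as far as the arm can. A call with a gripper value outside its range is refused whole. The fingers move at their own pace and stop on an object; "grip_force" is the grip in N (left out, the last holds). Time passes only in rows, so rows that repeat a pose let the fingers close. It gives the time, the measured TCP pose, the force, the opening and the grip force at its end, in the units of the state.
- status.get_obs(): the state, without advancing time (a new reading comes with each control period).
- viewer.camera(name): name is "scene" or "top"; returns a dict with "pixels" (384x512x3 uint8, blue, green, red), "fx", "fy", "cx", "cy" (pixels), "k1" (the pictures are not rectified: a ray, as slopes to the right and down, at radius r is drawn at 1 + k1 r^2 times it, then the intrinsics apply), "pose" (4x4, takes a point from camera to world coordinates). Camera axes: x right, y down, z forward; pixel columns grow to the right and rows downward; lengths in m; the calibration is good to about 2 mm. A picture is of the moment at which its call begins. There is no depth.
- robot.hand_in(): hands the job in; it is judged then, once.
The state is a dict: "time": time; "q": joint angles; "joint_velocities": joint speeds; "joint_torque": joint torques, N m; "position": TCP position; "tool_rot": TCP orientation; "ft_force": force on the tool from outside, world axes, zero at the start; "moment": the same for the moment, N m; "grip_width": finger opening in m; "grip_force": force on a finger pad.
Only numpy, scipy, OpenCV 4.12 (cv2) and the standard library are available. Lean on these libraries where they do the work, as an engineer would, in place of code of your own. Each camera call takes 0.05 s, during which the arm holds its last target. There are 200 camera calls.

### The job

Check the bore of the aluminium block in the tilting fixture with the smaller of the two double-ended plug gauges: push its go end (the longer, thinner plug) in fully home until the collar meets the block, pull it out, then offer its no-go end (the short, thick plug) squarely and centred to the same bore, pressing lightly for about half a second to confirm that it is refused. Then lay the gauge back in the cradle it came from, either way round, and let go, never forcing it and without disturbing the larger gauge or the other things on the bench.

Things in the scene. Friction and masses are not known exactly. Their poses are not given: they have to be found in the camera images.
- gauge_small: Smaller steel plug gauge, 0.22 kg. Origin: on its axis, mid handle; x axis along it to the go end. Along x (mm): hex handle -26 to 26, 20 across flats, two flats upright at the start (grip across y); necks dia 16, 26 to 44 either side; collars dia 32, 44 to 48 either side; go plug dia 22, 48 to 88, tip chamfer 2; no-go plug dia 28, -48 to -66.
- gauge_small_go_collar (a point): Point on the small gauge's axis at the root of the go plug (x = +48 mm from the gauge's origin): the collar face that meets the block when the go end is fully home. Axes as the gauge's.
- gauge_small_nogo_face (a point): Centre of the flat end face of the small gauge's no-go plug (x = -66 mm from the gauge's origin). Axes as the gauge's.
- gauge_large: The larger plug gauge (0.4 kg), same form: handle 26 across flats, go plug 30 diameter, no-go plug 36 diameter, collars 42 diameter, from x = -66 to +92 mm. It belongs to another bore; leave it in its cradle.
- cradle_small: Cradle of the small gauge, fixed to the bench: grey base plate 94 x 50 x 8 mm, two black V supports, each 8 mm thick, at x = -35 and +35 mm, that carry the gauge's round necks. Origin: centre of the underside; x axis along the cradled gauge. The V mouths are 34 mm wide, their rims 66 mm above the bench.
- cradle_small_axis (a point): Point on the axis of a cradled gauge, midway between the V supports, 60 mm above the bench; the gauge's origin lies here (5 mm play along the axis). Axes as the cradle's.
- cradle_large: The like cradle of the large gauge, same size. The two cradles may stand in either place.
- fixture: Tilting fixture fixed to the bench: grey base plate 110 x 100 x 10 mm with two cheeks (outer faces 80 mm apart along its y, up to z = 117 mm) that carry the block on a pivot along y, 100 mm above the bench. Origin: centre of the underside; the bore's mouth looks to its -x side and upwards.
- bore_mouth (a point): Centre of the bore's mouth, mid face of the block (60 wide y, 52 high z, 45 mm deep x). Bore round, dia 24 mm, 1 mm chamfer, right through. The point's x axis points into the bore along its axis, sloping down; y is level, along the pivot; z is the block's own up. The pivot lies 22.5 mm inside along x.
- knuckle (a joint): Inclination of the block in the fixture, rad: the angle by which the bore's axis dips below level (0 = level, 0.42 to 0.75 at the start). It is clamped by stiff friction (about 8 N m) and stays where it is.
- tall_bottle: Bystander: black bottle with a dark blue label and a pump cap, 53 x 53 x 174 mm, standing beside the fixture on the far side. Origin: centre of the underside.
- tape_roll: Bystander: masking tape roll lying flat, 101 x 101 x 25 mm, beside the fixture on the robot's side. Origin: centre of the underside.
- trim_lever: Bystander: grey trim lever lying flat, 28 x 195 x 9 mm, its length along its y. Origin: centre of the underside.
- clip_tin: Bystander: round tin with plastic clips, 68 x 69 x 48 mm. Origin: centre of the underside.
- marker_pen: Bystander: marker pen lying, 11 x 101 x 12 mm. Origin: centre of the underside.
- plug_white: Bystander: white cable connector, 57 x 33 x 13 mm. Origin: centre of the underside.

How it is judged:
On the way, in this order (a step that is already met when the one before it is completed fails the run):
1. the go end is fully home in the bore, its collar at the block's face (distance between gauge_small_go_collar and bore_mouth below 0.004 m and angle between the x axis of gauge_small and the x axis of bore_mouth, either way round below 0.08 rad and x of gauge_small in the frame of bore_mouth below -0.04 m and x of gauge_small_nogo_face in the frame of bore_mouth below -0.1 m), for 0.2 s.
2. the no-go end is pressed squarely on the mouth of the same bore and refused (distance between gauge_small_nogo_face and bore_mouth below 0.006 m and angle between the x axis of gauge_small and the x axis of bore_mouth, either way round below 0.12 rad and x of gauge_small_go_collar in the frame of bore_mouth below -0.1 m and contact force between gauge_small and fixture above 1 N), for 0.3 s.
At the end, for the whole second after the job is handed in: The small gauge lies at rest and released in the V supports of its own cradle, its origin within 12 mm of the cradle's axis point and its axis within 0.08 rad of the cradle's, either way round (distance between gauge_small and cradle_small_axis below 0.012 m and angle between the x axis of gauge_small and the x axis of cradle_small, either way round below 0.08 rad and linear speed of gauge_small below 0.02 m/s and contact force between gauge_small and cradle_small above 0.5 N and contact force between the fingers and gauge_small below 0.1 N); the robot touches nothing.
It fails at once if the gauge is forced against the block (over 40 N) (contact force between gauge_small and fixture above 40 N).
It fails at once if the larger gauge is moved out of place (over 15 mm) (distance of gauge_large from where it was at the start of the episode above 0.015 m).
It fails at once if a bystander is pushed more than 30 mm or the bottle tipped (distance of any of tall_bottle, tape_roll, trim_lever, clip_tin, marker_pen, plug_white from where it was at the start of the episode above 0.03 m or angle between tall_bottle's own z axis and vertical above 0.5 rad).
It also fails if it takes over 72 s, if anything falls off the work surface, if the arm or the gripper's body presses on something with over 40 N, if the wrist force passes 120 N, or if a joint passes its speed limit or range.

## Working session

There is one attempt and no reset: what is moved stays moved. The work goes in short steps, Python scripts to look and compute and a tool call to move; the robot and the scene stay as the last step left them, time stands still between calls to the robot, and variables do not carry over. Pictures are saved under pics/ and viewed, at most 10 in all, crops included, and the job is handed in when it is done.

Besides the shell and the picture viewer there is one more tool, called after "Request:" by a JSON object that holds its "fn" and its "kwargs", one argument or row to a line. arm_command: Moves the arm, as the interface text tells. Its arguments: {"type":"object","properties":{"delta_rot":{"type":"array","items":{"type":"array","items":{"type":"number"}}},"delta_pos":{"type":"array","items":{"type":"array","items":{"type":"number"}}},"gripper":{"type":"array","items":{"type":"number"}},"grip_force":{"type":"number"}},"required":["delta_rot","delta_pos","gripper"]}

```bash
ls; mkdir -p pics; python3 - <<'E'
from rig import status, viewer, robot
import cv2,numpy as np
print(status.get_obs())
for n in("scene","top"):
    c=viewer.camera(n); cv2.imwrite(f"pics/{n}0.png",c["pixels"]); np.save(n+"0.npy",c,allow_pickle=True)
    print({k:v for k,v in c.items() if k!="pixels"})
E
```

```text
pics
{'time': 0.0, 'q': array([-1.52350777e+00,  5.28469902e-01,  1.43388693e+00, -1.03264906e-05,
        1.18139483e+00, -1.78494617e-01]), 'joint_velocities': array([ 0.00075193,  0.00057133, -0.00369263, -0.00096682, -0.00057391,
       -0.00178053]), 'joint_torque': array([-2.58805580e-03, -4.40050149e+01, -1.76591420e+01,  6.29627192e-02,
        5.82525751e-02, -1.73199574e-04]), 'position': array([ 0.13990899, -0.60831956,  0.18717431]), 'tool_rot': array([ 9.93633709e-01,  1.12653833e-01,  6.60035788e-05, -1.07749407e-03]), 'ft_force': array([-0.20678641,  0.91660827,  0.46705673]), 'moment': array([-0.02013685,  0.04554691,  0.01054677]), 'grip_force': 0.0, 'grip_width': 0.08741704996919607}
{'fx': 365.7183291211451, 'fy': 365.7183291211451, 'cx': 252.1043765107773, 'cy': 192.52709967015824, 'k1': -0.0469342590090236, 'pose': array([[-0.78403823, -0.45686485,  0.42018872,  0.03670001],
       [-0.62040159,  0.55536461, -0.55377974,  0.54171243],
       [ 0.01964455, -0.69487024, -0.71886677,  0.88360907],
       [ 0.        ,  0.        ,  0.        ,  1.        ]])}
{'fx': 417.89275171766013, 'fy': 417.89275171766013, 'cx': 259.52093789238546, 'cy': 188.88020098313123, 'k1': 0.04244256457371996, 'pose': array([[ 5.61491326e-03, -9.83663735e-01,  1.79928124e-01,
         2.80815892e-01],
       [-9.99983810e-01, -5.68941039e-03,  1.02016767e-04,
        -5.36481604e-02],
       [ 9.23334742e-04, -1.79925784e-01, -9.83679755e-01,
         1.41532304e+00],
       [ 0.00000000e+00,  0.00000000e+00,  0.00000000e+00,
         1.00000000e+00]])}
```

```bash
python3 - <<'E'
import cv2
for n in("scene","top"):
    cv2.imwrite(f"pics/{n}0b.png",cv2.resize(cv2.imread(f"pics/{n}0.png"),(800,600),interpolation=cv2.INTER_CUBIC))
E
```

```text
(no output)
```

View pics/scene0b.png

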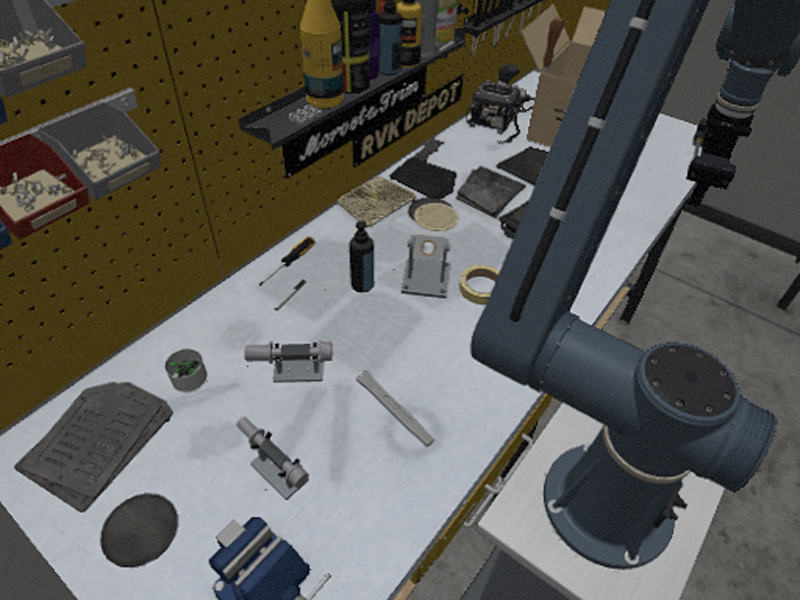

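View pics/top0b.png

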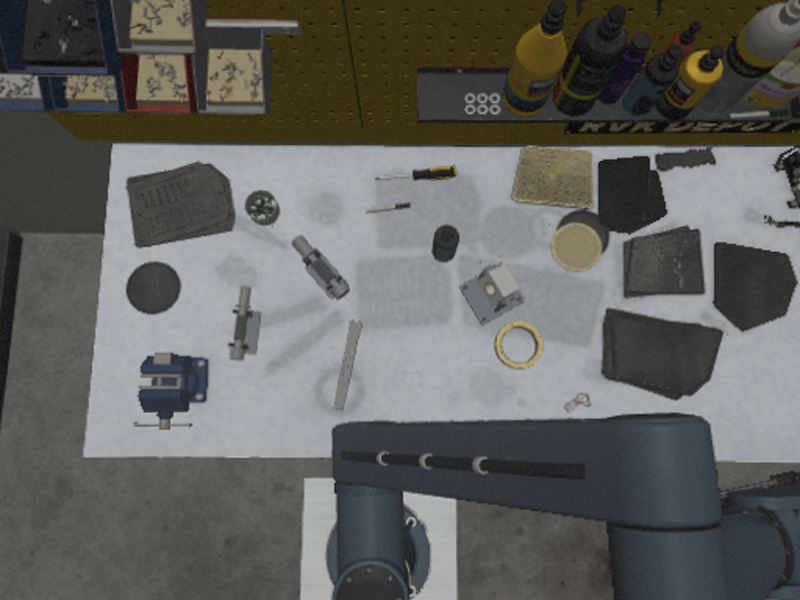

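The scene view shows the fixture at (428,265), and a thin gauge at (270,455) and a thicker one at (290,352). In the top view, which is scaled 1.5625x, the small gauge is at (243,323), the large at (322,267) and the fixture at (491,292). Next I'll zoom in on the gauge and the fixture.

```bash
cat > h.py <<'E'
import cv2,numpy as np
from rig import status,viewer,robot
def ray(c,uv):
    K=np.array([[c["fx"],0,c["cx"]],[0,c["fy"],c["cy"]],[0,0,1]])
    n=cv2.undistortPoints(np.array(uv,float).reshape(-1,1,2),K,np.array([c["k1"],0,0,0.]),None,None,None).reshape(-1,2)
    d=np.c_[n,np.ones(len(n))]@c["pose"][:3,:3].T
    return c["pose"][:3,3],d/np.linalg.norm(d,axis=1)[:,None]
def onz(c,uv,z):
    o,d=ray(c,uv); return o+d*((z-o[2])/d[:,2])[:,None]
def tri(c1,p1,c2,p2):
    o1,a=ray(c1,[p1]);o2,b=ray(c2,[p2]);a,b=a[0],b[0]
    s=np.linalg.lstsq(np.c_[a,-b],o2-o1,rcond=None)[0]
    P,Q=o1+s[0]*a,o2+s[1]*b
    return (P+Q)/2,np.linalg.norm(P-Q)
def proj(c,P):
    K=np.array([[c["fx"],0,c["cx"]],[0,c["fy"],c["cy"]],[0,0,1]])
    T=np.linalg.inv(c["pose"])
    return cv2.projectPoints(np.array(P,float).reshape(-1,1,3),cv2.Rodrigues(T[:3,:3])[0],T[:3,3],K,np.array([c["k1"],0,0,0.]))[0].reshape(-1,2)
def load(n): return np.load(n+"0.npy",allow_pickle=True).item()
def crop(img,cx,cy,w=66,h=50,k=6):
    x,y=int(cx-w//2),int(cy-h//2)
    o=cv2.resize(img[y:y+h,x:x+w],None,fx=k,fy=k,interpolation=cv2.INTER_CUBIC)
    for i in range(0,w,10): cv2.putText(o,str(x+i),(i*k,8),0,.3,(0,0,255),1); cv2.line(o,(i*k,9),(i*k,14),(0,0,255),1)
    for j in range(0,h,10): cv2.putText(o,str(y+j),(0,j*k+4),0,.3,(0,255,0),1); cv2.line(o,(20,j*k),(26,j*k),(0,255,0),1)
    return cv2.convertScaleAbs(o,alpha=1.4)
E
python3 - <<'E'
from h import *
t,s=load("top")["pixels"],load("scene")["pixels"]
cv2.imwrite("pics/m1.png",np.vstack([np.hstack([crop(t,155,207),crop(t,314,187)]),np.hstack([crop(s,173,291),crop(s,274,168)])]))
E
```

```text
(no output)
```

View pics/m1.png

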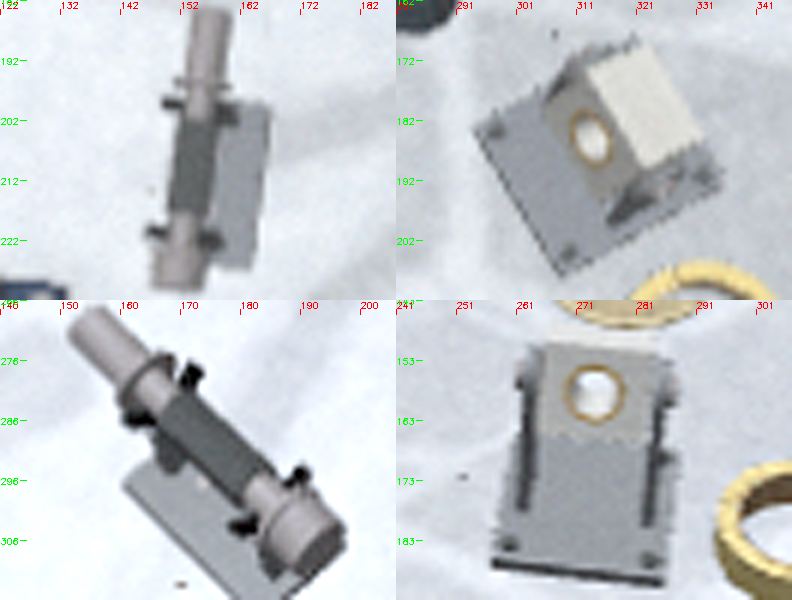

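The crops show the brass-ringed bore at top (312,185) and scene (273,158). The small gauge's go end points up in the top image, from the handle at (152,209) to the tip at (156,184). The block edges need finer measurement, so I'll average some frames.

```bash
cat >> h.py <<'E'
def avg(n,k=6):
    c=viewer.camera(n); a=c["pixels"].astype(float)
    for _ in range(k-1): a+=viewer.camera(n)["pixels"]
    c["pixels"]=np.clip(np.round(a/k),0,255).astype(np.uint8); return c
E
python3 - <<'E'
from h import *
for n in("top","scene"):
    c=avg(n); np.save(n+"0.npy",c,allow_pickle=True)
t,s=load("top"),load("scene")
def ring(c,x0,y0,x1,y1):
    im=c["pixels"][y0:y1,x0:x1]; im=cv2.resize(im,None,fx=8,fy=8,interpolation=cv2.INTER_CUBIC)
    hsv=cv2.cvtColor(im,cv2.COLOR_BGR2HSV)
    m=cv2.inRange(hsv,(5,60,40),(30,255,220))
    cs=cv2.findContours(m,cv2.RETR_EXTERNAL,cv2.CHAIN_APPROX_NONE)[0]
    k=max(cs,key=cv2.contourArea); e=cv2.fitEllipse(k)
    return ((np.array(e[0])+.5)/8-.5+[x0,y0],np.array(e[1])/8,e[2])
rt=ring(t,304,176,320,194); rs=ring(s,266,150,282,168); print(rt,rs)
print(tri(t,rt[0],s,rs[0]))
# dark handle
for c,n,b in((t,'t',(145,190,165,230)),(s,'s',(160,270,195,312))):
    x0,y0,x1,y1=b; im=cv2.resize(c["pixels"][y0:y1,x0:x1],None,fx=8,fy=8,interpolation=cv2.INTER_CUBIC)
    g=cv2.cvtColor(im,cv2.COLOR_BGR2GRAY); print(n,np.percentile(g,[1,5,20,40,60]))
print(onz(t,[(155,207),(314,187),(285,155)],0.06))
def big(c,cx,cy): return crop(c["pixels"],cx,cy,40,50,10)
cv2.imwrite("pics/m2.png",np.hstack([big(t,315,188),big(s,273,163)]))
cv2.imwrite("pics/m3.png",np.hstack([big(t,154,208),big(s,172,293)]))
E
```

```text
(array([312.55598259, 183.74095821]), array([5.47865963, 7.0842824 ]), 164.43365478515625) (array([273.6248455 , 158.09910488]), array([9.12999725, 9.34239674]), 107.876708984375)
(array([ 0.53595919, -0.22358354,  0.10606871]), np.float64(0.004383377280038345))
t [ 52.  68.  87. 110. 119.]
s [ 11.  49.  72. 120. 159.]
[[ 0.46667293  0.28704828  0.06      ]
 [ 0.5360649  -0.23312922  0.06      ]
 [ 0.64443631 -0.13809643  0.06      ]]
```

View pics/m2.png

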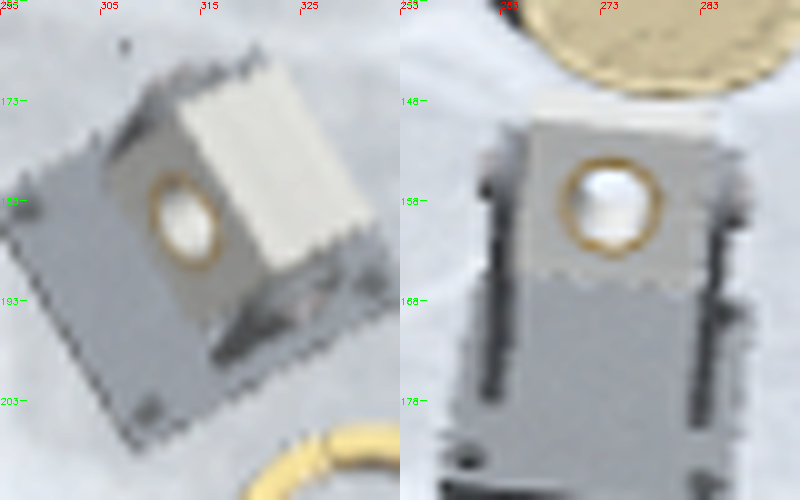

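View pics/m3.png

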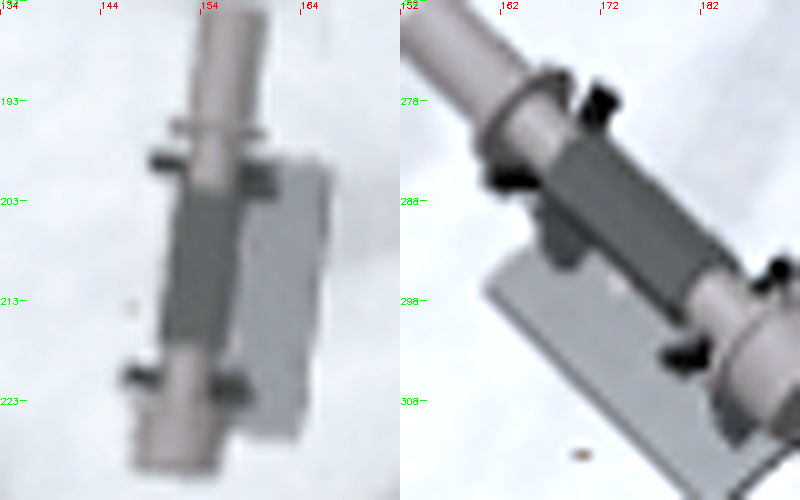

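```bash
cat >> h.py <<'E'
def edge(c,p,q,mode="g",hw=2.0,n=40,tr=.12):
    """refine line p-q (native px): max gradient on perpendicular profiles, robust fit -> homogeneous line, endpoints"""
    im=cv2.GaussianBlur(c["pixels"],(0,0),.6).astype(np.float32)
    ch=im.mean(2) if mode=="g" else im[...,2]-im[...,0]
    p,q=np.array(p,float),np.array(q,float); d=(q-p)/np.linalg.norm(q-p); nn=np.array([-d[1],d[0]])
    o=np.linspace(-hw,hw,81); f=np.linspace(tr,1-tr,n)
    P=(p+f[:,None]*(q-p))[:,None]+o[None,:,None]*nn
    v=cv2.remap(ch,P[...,0].astype(np.float32),P[...,1].astype(np.float32),cv2.INTER_CUBIC)
    prof=np.gradient(cv2.GaussianBlur(v,(1,9),0,sigmaY=2),axis=1)
    m=prof.mean(0); sg=np.sign(m[np.argmax(abs(m))])
    w=np.clip(sg*prof,0,None); k=w.argmax(1); off=o[k]
    pts=P[np.arange(n),k]
    vx,vy,x,y=cv2.fitLine(pts.astype(np.float32),cv2.DIST_HUBER,0,.01,.01).ravel()
    r=np.abs((pts-[x,y])@[-vy,vx])
    return np.cross([x,y,1],[x+vx,y+vy,1]),round(float(np.median(r)),2)
def X(a,b):
    h=np.cross(a,b); return h[:2]/h[2]
E
cat > m.py <<'E'
from h import *
from scipy.optimize import least_squares
t,s=load("top"),load("scene")
def D(x0,y0): return lambda a,b:(x0+(a+.5)/10-.5,y0+(b+.5)/10-.5)
T=D(295,163); S=D(253,138)
S=lambda a,b:(253+(a-400+.5)/10-.5,138+(b+.5)/10-.5)
E={}
E['tft']=edge(t,T(180,108),T(270,272))
E['tr']=edge(t,T(270,272),T(372,214))
E['tb']=edge(t,T(283,68),T(372,214))
E['tl']=edge(t,T(180,108),T(275,65))
E['tfb']=edge(t,T(112,175),T(208,330),"c")
E['sft']=edge(s,S(528,122),S(715,138))
E['sfb']=edge(s,S(515,272),S(695,290),"c")
E['sl']=edge(s,S(528,125),S(513,270))
E['sr']=edge(s,S(715,138),S(697,290))
E['sb']=edge(s,S(537,92),S(713,108))
for k,v in E.items(): print(k,v[1],end=' ')
print()
L={k:v[0] for k,v in E.items()}
# plate corners top
W=lambda c,a,b: X(L[a],L[b])
tp={'FTL':X(L['tft'],L['tl']),'FTR':X(L['tft'],L['tr']),'BTR':X(L['tb'],L['tr']),'BTL':X(L['tb'],L['tl'])}
sp={'FTL':X(L['sft'],L['sl']),'FTR':X(L['sft'],L['sr']),'FBL':X(L['sfb'],L['sl']),'FBR':X(L['sfb'],L['sr'])}
print({k:v.round(1) for k,v in tp.items()}); print({k:v.round(1) for k,v in sp.items()})
for k in('FTL','FTR'): print(k,tri(t,tp[k],s,sp[k]))
def ring(c,x0,y0,x1,y1):
    im=cv2.resize(c["pixels"][y0:y1,x0:x1],None,fx=8,fy=8,interpolation=cv2.INTER_CUBIC).astype(int)
    d=im[...,2]-im[...,0]; m=(d>22).astype(np.uint8)
    cs=cv2.findContours(m,cv2.RETR_EXTERNAL,cv2.CHAIN_APPROX_NONE)[0]
    k=max(cs,key=cv2.contourArea); e=cv2.fitEllipse(cv2.convexHull(k))
    return (np.array(e[0])+.5)/8-.5+[x0,y0],np.array(e[1])/8,e[2]
rt=ring(t,307,177,320,193); rs=ring(s,266,150,282,167); print(rt,rs); print(tri(t,rt[0],s,rs[0]))
V={'FTL':(0,30,26),'FTR':(0,-30,26),'BTR':(45,-30,26),'BTL':(45,30,26),'FBL':(0,30,-26),'FBR':(0,-30,-26)}
def frame(p):
    x,y,psi,th=p[:4]; h=np.array([np.cos(psi),np.sin(psi),0])
    a=h*np.cos(th)-[0,0,np.sin(th)]; yy=np.array([-np.sin(psi),np.cos(psi),0]); return np.array([x,y,.1])-.0225*a,np.c_[a,yy,np.cross(a,yy)]
def dist(l,p): return (l[0]*p[0]+l[1]*p[1]+l[2])/np.hypot(l[0],l[1])
lines=[(t,0,'tft','FTL','FTR'),(t,0,'tr','FTR','BTR'),(t,0,'tb','BTR','BTL'),(t,0,'tl','BTL','FTL'),(t,0,'tfb','FBL','FBR'),
 (s,1,'sft','FTL','FTR'),(s,1,'sfb','FBL','FBR'),(s,1,'sl','FTL','FBL'),(s,1,'sr','FTR','FBR'),(s,1,'sb','BTL','BTR')]
def res(p,skip=()):
    m,R=frame(p); o=p[4:8].reshape(2,2); r=[]
    for c,i,n,a,b in lines:
        if n in skip: continue
        P=proj(c,[m+R@np.array(V[k])/1000 for k in(a,b)])+o[i]
        r+=[dist(L[n],P[0]),dist(L[n],P[1])]
    r+=list(proj(t,[m])[0]+o[0]-rt[0])+list(proj(s,[m])[0]+o[1]-rs[0])
    return np.r_[np.array(r)/.3,p[4:8]/.8]
if __name__=="__main__":
    for skip in ((),('sb',),('tfb',),('tl','tb'),('tfb','sfb')):
        f=least_squares(res,np.r_[.54,-.23,-1.05,.6,0,0,0,0],loss='soft_l1',args=(skip,))
        print(skip,f.x.round(4),round(f.cost,2),frame(f.x)[0].round(4))
        if not skip: print(res(f.x).round(1)); np.save("fix.npy",f.x)
E
python3 m.py
```

```text
tft 0.03 tr 0.09 tb 0.14 tl 0.12 tfb 0.21 sft 0.11 sfb 0.84 sl 0.19 sr 0.1 sb 0.23 
{'FTL': array([311.8, 173. ]), 'FTR': array([322. , 189.7]), 'BTR': array([331.9, 184.2]), 'BTL': array([322.5, 169.1])}
{'FTL': array([266.2, 149.3]), 'FTR': array([284.8, 151.5]), 'FBL': array([262.9, 164.7]), 'FBR': array([282.9, 165.8])}
FTL (array([ 0.5649682 , -0.21898012,  0.13067318]), np.float64(0.005762580252887529))
FTR (array([ 0.51242516, -0.24969087,  0.12963919]), np.float64(0.00473345663893742))
(array([310.53311419, 182.62245512]), array([2.19583654, 4.99714947]), 14.530160903930664) (array([273.59509468, 158.10951138]), array([10.11132526, 10.20941734]), 101.15581512451172)
(array([ 0.53591155, -0.21791629,  0.11072364]), np.float64(0.010366599583115147))
() [ 0.5425 -0.2406 -1.0707  0.4398 -0.0906 -0.8837  0.598   0.4283] 38.23 [ 0.5327 -0.2227  0.1096]
[-0.5  1.1 -1.3  1.   0.9 -0.9 -2.6 -0.  11.4 -0.9 -0.4 -0.  -0.7  3.6
 -0.9  4.5 -1.2 -1.   1.9 -1.8  7.1  5.4  2.3 -0.  -0.1 -1.1  0.7  0.5]
('sb',) [ 0.5426 -0.2405 -1.0628  0.4436 -0.0835 -0.8603  0.5773  0.4391] 35.89 [ 0.5327 -0.2228  0.1097]
('tfb',) [ 0.5425 -0.2404 -1.0595  0.4503 -0.0962 -0.8573  0.5644  0.4422] 27.11 [ 0.5326 -0.2227  0.1098]
('tl', 'tb') [ 0.5427 -0.2406 -1.0863  0.4274 -0.1413 -1.2652  0.7472  0.3896] 34.9 [ 0.5332 -0.2224  0.1093]
('tfb', 'sfb') [ 0.5422 -0.2401 -1.0663  0.455  -0.0671 -0.9339  0.5623  0.4507] 24.26 [ 0.5324 -0.2224  0.1099]
```

```bash
python3 - <<'E'
s=open('m.py').read()
s=s.replace("rt=ring(t,307,177,320,193);","rt=(np.array([313.15,184.65]),);")
s=s.replace("E['sfb']=edge(s,S(515,272),S(695,290),\"c\")","E['sfb']=(np.cross([*S(515,273),1],[*S(695,291),1]),0)")
s=s.replace("E['sl']=edge(s,S(528,125),S(513,270))","E['sl']=(np.cross([*S(528,122),1],[*S(514,272),1]),0)")
s=s.replace("E['tfb']=edge(t,T(112,175),T(208,330),\"c\")","E['tfb']=edge(t,T(112,175),T(208,330),\"c\",1.2)")
open('m.py','w').write(s)
E
python3 m.py
cat > g.py <<'E'
from h import *
t,s=load("top"),load("scene")
T=lambda a,b:(134+(a+.5)/10-.5,183+(b+.5)/10-.5)
S=lambda a,b:(152+(a-400+.5)/10-.5,268+(b+.5)/10-.5)
e=[edge(t,T(175,195),T(162,340)),edge(t,T(243,193),T(226,345)),edge(t,T(175,190),T(243,193)),edge(t,T(162,345),T(226,347))]
print([i[1] for i in e]); l,r,a,b=[i[0] for i in e]
C=[X(l,a),X(r,a),X(l,b),X(r,b)]; print(np.round(C,1))
go,ng=(C[0]+C[1])/2,(C[2]+C[3])/2
P=onz(t,[go,ng],.06); d=P[0]-P[1]; print("gauge top-only",P.mean(0),np.linalg.norm(d),np.degrees(np.arctan2(d[1],d[0])))
e=[edge(s,S(545,185),S(690,325)),edge(s,S(590,135),S(740,265)),edge(s,S(545,185),S(590,135)),edge(s,S(690,325),S(740,265))]
print([i[1] for i in e]); l,r,a,b=[i[0] for i in e]
C=[X(l,a),X(r,a),X(l,b),X(r,b)]; print(np.round(C,1))
G,N=(C[0]+C[1])/2,(C[2]+C[3])/2
P2=onz(s,[G,N],.06);d=P2[0]-P2[1]; print("scene-only",P2.mean(0),np.linalg.norm(d),np.degrees(np.arctan2(d[1],d[0])))
print(tri(t,go,s,G),tri(t,ng,s,N))
E
python3 g.py
```

```text
tft 0.03 tr 0.09 tb 0.14 tl 0.12 tfb 0.2 sft 0.11 sfb 0 sl 0 sr 0.1 sb 0.23 
{'FTL': array([311.8, 173. ]), 'FTR': array([322. , 189.7]), 'BTR': array([331.9, 184.2]), 'BTL': array([322.5, 169.1])}
{'FTL': array([265.4, 149.3]), 'FTR': array([284.8, 151.5]), 'FBL': array([263.9, 164.8]), 'FBR': array([282.8, 166.7])}
FTL (array([ 0.56625365, -0.21841992,  0.13035479]), np.float64(0.0030791139363455346))
FTR (array([ 0.51242516, -0.24969087,  0.12963919]), np.float64(0.00473345663893742))
(array([313.15, 184.65]),) (array([273.59509468, 158.10951138]), array([10.11132526, 10.20941734]), 101.15581512451172)
(array([ 0.53474002, -0.22473354,  0.10540832]), np.float64(0.0008574265827543105))
() [ 0.543  -0.2407 -1.0589  0.4367  0.1466 -0.4987  0.3013  0.493 ] 19.78 [ 0.533  -0.223   0.1095]
[-0.4  0.5 -0.1  1.7  0.2 -0.9 -1.9  1.2  9.9 -1.   0.  -0.  -0.6  0.6
 -0.7 -0.3 -2.4 -1.9  2.2 -1.9 -0.6 -0.3  1.2 -0.   0.2 -0.6  0.4  0.6]
('sb',) [ 0.543  -0.2406 -1.0523  0.4407  0.1545 -0.4935  0.2905  0.4968] 17.06 [ 0.5329 -0.2229  0.1096]
('tfb',) [ 0.543  -0.2405 -1.049   0.4457  0.1421 -0.4945  0.2829  0.4981] 10.07 [ 0.5328 -0.2229  0.1097]
('tl', 'tb') [ 0.5432 -0.2412 -1.0579  0.419   0.1443 -0.5407  0.278   0.4846] 17.54 [ 0.5331 -0.2233  0.1092]
('tfb', 'sfb') [ 0.5429 -0.2405 -1.052   0.4456  0.1428 -0.5016  0.2867  0.5009] 9.88 [ 0.5328 -0.2229  0.1097]
[0.2, 0.14, 0.2, 0.02]
[[151.3 201.1]
 [158.2 201.3]
 [148.7 217. ]
 [156.4 217.1]]
gauge top-only [0.45982455 0.29106152 0.06      ] 0.052109576217154376 -4.916546203117243
[0.13, 0.06, 0.22, 0.15]
[[164.  286. ]
 [170.6 279.5]
 [178.1 299.5]
 [184.5 292.9]]
scene-only [0.45967852 0.29412767 0.06      ] 0.054510839298311464 -3.966385665414389
(array([0.48743826, 0.2905503 , 0.05660838]), np.float64(0.0027646804926813196)) (array([0.43452644, 0.29456794, 0.05542791]), np.float64(0.0003452976798026455))
```

```bash
cat > k.py <<'E'
import numpy as np
from scipy.spatial.transform import Rotation as Ro
from rig import status
def Rdown(yaw):  # tool x at yaw deg, z down
    c,s=np.cos(np.radians(yaw)),np.sin(np.radians(yaw)); return np.c_[[c,s,0],[s,-c,0],[0,0,-1]]
def Rtilt(psi,th,sgn): # gauge axis a=bore x; tool x = sgn*a ; tool z = -block z
    h=np.array([np.cos(psi),np.sin(psi),0]); a=h*np.cos(th)-[0,0,np.sin(th)]
    yy=np.array([-np.sin(psi),np.cos(psi),0]); z=-np.cross(a,yy); x=sgn*a
    return np.c_[x,np.cross(z,x),z]
def delta(p0,R0,p1,R1):
    return np.round(Ro.from_matrix(R0.T@R1).as_rotvec(degrees=True),2),np.round(R0.T@(np.array(p1)-p0),4)
def now():
    o=status.get_obs(); return o["position"],Ro.from_quat(o["tool_rot"]).as_matrix(),o
E
python3 -c "
from k import *
p,R,o=now()
print(delta(np.array([.14,-.609,.188]),Rdown(12.9),[.5,-.1,.3],Rdown(79)))"
```

```text
(array([  0. ,   0. , -66.1]), array([ 0.4645, -0.4158, -0.112 ]))
```

Request:
{"fn": "arm_command", "kwargs": {
  "delta_rot": [
    [0,0,-2],
    [0,0,-8],
    [0,0,-14],
    [0,0,-20],
    [0,0,-26],
    [0,0,-32],
    [0,0,-38],
    [0,0,-44],
    [0,0,-50],
    [0,0,-56],
    [0,0,-61],
    [0,0,-66]
  ],
  "delta_pos": [
    [0,0,-0.04],
    [0.03,-0.02,-0.07],
    [0.065,-0.045,-0.1],
    [0.1,-0.075,-0.112],
    [0.135,-0.105,-0.112],
    [0.17,-0.14,-0.112],
    [0.205,-0.17,-0.112],
    [0.24,-0.2,-0.112],
    [0.275,-0.23,-0.112],
    [0.31,-0.26,-0.112],
    [0.34,-0.29,-0.112],
    [0.37,-0.32,-0.112]
  ],
  "gripper": [-1,-1,-1,-1,-1,-1,-1,-1,-1,-1,-1,-1]
}}

```text
time: 1.7
position: [0.4015, -0.2557, 0.3005]
tool_rot: [0.771, 0.637, 0.0, 0.001]
ft_force: [0.6, 0.7, 0.4]
grip_width: 0.0872
grip_force: 0.0
```

```bash
python3 -c "
from k import *
p,R,o=now()
print(o['time'],p,R.round(3),o['q'].round(2))
print(delta(p,R,[.459,.292,.25],Rdown(175.4)))"
```

```text
1.7 [ 0.40153688 -0.25571893  0.30048984] [[ 0.188  0.982  0.001]
 [ 0.982 -0.188 -0.001]
 [-0.     0.001 -1.   ]] [-0.8   0.19  1.64  0.    1.31 -0.61]
(array([ 2.000e-02,  7.000e-02, -9.623e+01]), array([ 0.5488, -0.0466,  0.0502]))
```

Request:
{"fn": "arm_command", "kwargs": {
  "delta_rot": [
    [0,0,-6],
    [0,0,-13],
    [0,0,-20],
    [0,0,-27],
    [0,0,-34],
    [0,0,-41],
    [0,0,-48],
    [0,0,-55],
    [0,0,-62],
    [0,0,-69],
    [0,0,-76],
    [0,0,-83]
  ],
  "delta_pos": [
    [0.04,0.01,0],
    [0.08,0.015,0],
    [0.12,0.015,0],
    [0.16,0.015,0],
    [0.2,0.01,0],
    [0.24,0.005,0],
    [0.28,0,0.01],
    [0.32,-0.01,0.02],
    [0.36,-0.02,0.03],
    [0.4,-0.03,0.04],
    [0.44,-0.04,0.05],
    [0.47,-0.045,0.05]
  ],
  "gripper": [-1,-1,-1,-1,-1,-1,-1,-1,-1,-1,-1,-1]
}}

```text
time: 2.7
position: [0.4443, 0.2148, 0.2486]
tool_rot: [0.153, 0.988, -0.0, -0.002]
ft_force: [-0.4, -1.3, -0.6]
grip_width: 0.0871
grip_force: 0.0
```

Request:
{"fn": "arm_command", "kwargs": {
  "delta_rot": [
    [0,0,0],
    [0,0,0],
    [0,0,0]
  ],
  "delta_pos": [
    [0,0,0],
    [0,0,0],
    [0,0,0]
  ],
  "gripper": [-1,-1,-1]
}}

```text
time: 2.95
position: [0.4466, 0.2122, 0.2502]
tool_rot: [0.157, 0.988, -0.0, 0.0]
ft_force: [0.1, -0.4, -0.8]
grip_width: 0.087
grip_force: 0.0
```

```bash
python3 -c "
from k import *
p,R,o=now()
print(o['time'],p,R.round(3),o['q'].round(2),o['joint_velocities'].round(2))
print(delta(p,R,[.459,.292,.20],Rdown(175.4)))"
```

```text
2.95 [0.44660572 0.21217848 0.25019533] [[-0.951  0.31   0.   ]
 [ 0.31   0.951 -0.001]
 [-0.    -0.001 -1.   ]] [ 0.22  0.27  1.67 -0.    1.19 -1.04] [-0.03 -0.01  0.01  0.   -0.   -0.  ]
(array([-4.000e-02,  1.000e-02, -1.348e+01]), array([0.013 , 0.0798, 0.0501]))
```

Request:
{"fn": "arm_command", "kwargs": {
  "delta_rot": [
    [0,0,-6],
    [0,0,-13.4],
    [0,0,-13.4],
    [0,0,-13.4],
    [0,0,-13.4],
    [0,0,-13.4],
    [0,0,-13.4],
    [0,0,-13.4]
  ],
  "delta_pos": [
    [0.006,0.04,0],
    [0.013,0.08,0.03],
    [0.013,0.08,0.07],
    [0.013,0.08,0.1],
    [0.013,0.08,0.12],
    [0.013,0.08,0.12],
    [0.013,0.08,0.12],
    [0.013,0.08,0.12]
  ],
  "gripper": [-1,-1,-1,-1,-1,-1,-1,-1]
}}

```text
time: 3.62
position: [0.4609, 0.2919, 0.1317]
tool_rot: [0.042, 0.999, 0.001, 0.001]
ft_force: [0.9, 0.7, 0.5]
grip_width: 0.0872
grip_force: 0.0
```

```bash
python3 -c "
from k import *
from h import *
p,R,o=now()
print(o['time'],p,R.round(3))
print(delta(p,R,[.4595,.292,.041],Rdown(175.4)))
c=avg('top',3);s=avg('scene',3)
a=proj(c,p)[0];b=proj(s,p)[0];print(a,b)
cv2.imwrite('pics/m4.png',np.hstack([crop(c['pixels'],154,208,40,50,10),crop(s['pixels'],172,290,40,50,10)]))"
```

```text
3.6167 [0.46090526 0.29191914 0.13168203] [[-0.996  0.084  0.003]
 [ 0.084  0.997  0.001]
 [-0.003  0.001 -1.   ]]
(array([ 0.06,  0.16, -0.19]), array([ 0.0017, -0.0001,  0.0907]))
[147.61921732 205.66102442] [170.39654161 273.20235931]
```

View pics/m4.png

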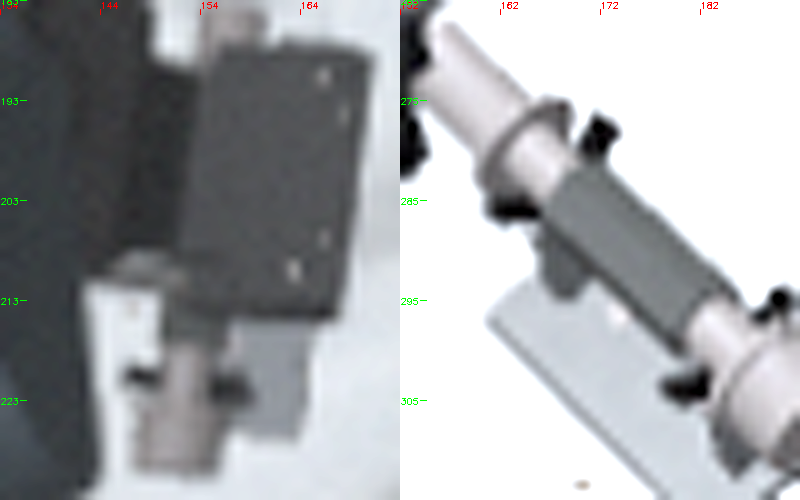

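The gripper hovers above the handle, seen in the top view at about (157,203), and the gauge has not moved. I'll go down and grip it.

Request:
{"fn": "arm_command", "kwargs": {
  "delta_rot": [
    [0,0,0],
    [0,0,0],
    [0,0,0],
    [0,0,0],
    [0,0,0],
    [0,0,0],
    [0,0,0],
    [0,0,0]
  ],
  "delta_pos": [
    [0.0015,0,0.02],
    [0.0015,0,0.04],
    [0.0015,0,0.06],
    [0.0015,0,0.075],
    [0.0015,0,0.085],
    [0.0015,0,0.09],
    [0.0015,0,0.09],
    [0.0015,0,0.09]
  ],
  "gripper": [-1,-1,-1,-1,-1,-1,-1,-1]
}}

```text
time: 4.58
position: [0.4581, 0.2929, 0.0406]
tool_rot: [0.041, 0.999, 0.0, 0.0]
ft_force: [0.0, -0.5, -0.7]
grip_width: 0.0872
grip_force: 0.0
```

Request:
{"fn": "arm_command", "kwargs": {
  "delta_rot": [
    [0,0,0],
    [0,0,0],
    [0,0,0],
    [0,0,0],
    [0,0,0],
    [0,0,0],
    [0,0,0],
    [0,0,0],
    [0,0,0],
    [0,0,0],
    [0,0,0],
    [0,0,0]
  ],
  "delta_pos": [
    [0,0,0],
    [0,0,0],
    [0,0,0],
    [0,0,0],
    [0,0,0],
    [0,0,0],
    [0,0,0],
    [0,0,0],
    [0,0,0],
    [0,0,0],
    [0,0,0],
    [0,0,0]
  ],
  "gripper": [1,1,1,1,1,1,1,1,1,1,1,1],
  "grip_force": 35
}}

```text
time: 5.58
position: [0.4576, 0.2927, 0.0401]
tool_rot: [0.041, 0.999, 0.0, -0.0]
ft_force: [0.5, 0.7, -0.1]
grip_width: 0.015
grip_force: 0.0
```

```bash
python3 -c "
from h import *
s=avg('scene',2);c=avg('top',2)
print(status.get_obs()['grip_width'],status.get_obs()['grip_force'])
cv2.imwrite('pics/m5.png',np.hstack([crop(c['pixels'],154,208,66,80,6),crop(s['pixels'],178,285,66,80,6)]))"
```

```text
0.002924330964176299 0.0
```

View pics/m5.png

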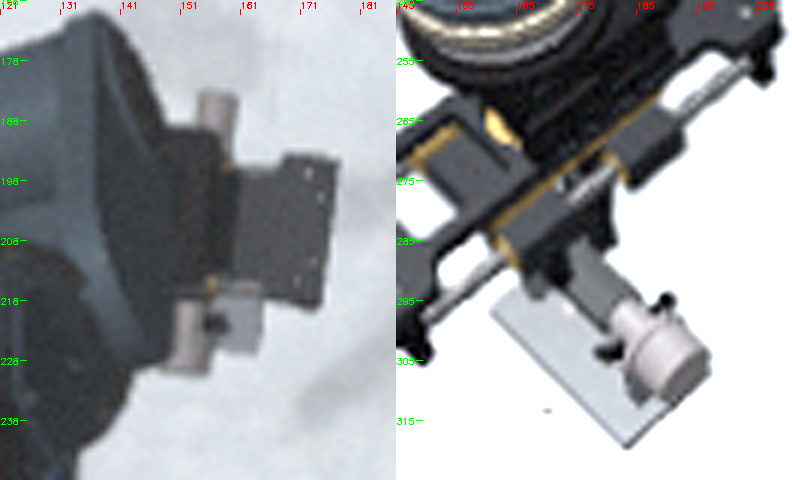

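```bash
python3 -c "
from h import *
from k import now
s=load('scene');c=load('top')
p,R,o=now(); print(o['time'],p,R.round(3),o['grip_width'],o['q'].round(3))
for d in (0,-.019,-.07):
  for y in (-.044,0,.044):
    P=p+R@np.array([0,y,d]); print(d,y,((proj(s,P)[0]-[145,245])*6+[396,0]).round(),((proj(c,P)[0]-[121,168])*6).round())
for P in ([.4597,.292,.06],[.4597,.292,.07]):
  print(((proj(s,P)[0]-[145,245])*6+[396,0]).round(),((proj(c,P)[0]-[121,168])*6).round())
f=viewer.camera('scene')['pixels']; cv2.imwrite('pics/m6.png',crop(f,176,280,80,60,10)) 
"
```

```text
5.7833 [0.45760399 0.2926971  0.04011497] [[-0.997  0.081 -0.   ]
 [ 0.081  0.997  0.   ]
 [ 0.     0.    -1.   ]] 0.002924330964176299 [ 0.363  0.64   1.76   0.     0.742 -1.126]
0 -0.044 [663. 224.] [281. 262.]
0 0 [584. 290.] [202. 255.]
0 0.044 [500. 360.] [122. 248.]
-0.019 -0.044 [659. 201.] [274. 258.]
-0.019 0 [578. 268.] [193. 251.]
-0.019 0.044 [493. 338.] [112. 244.]
-0.07 -0.044 [645. 136.] [253. 245.]
-0.07 0 [560. 204.] [169. 238.]
-0.07 0.044 [471. 275.] [ 85. 231.]
[575. 263.] [194. 247.]
[572. 251.] [190. 244.]
```

View pics/m6.png

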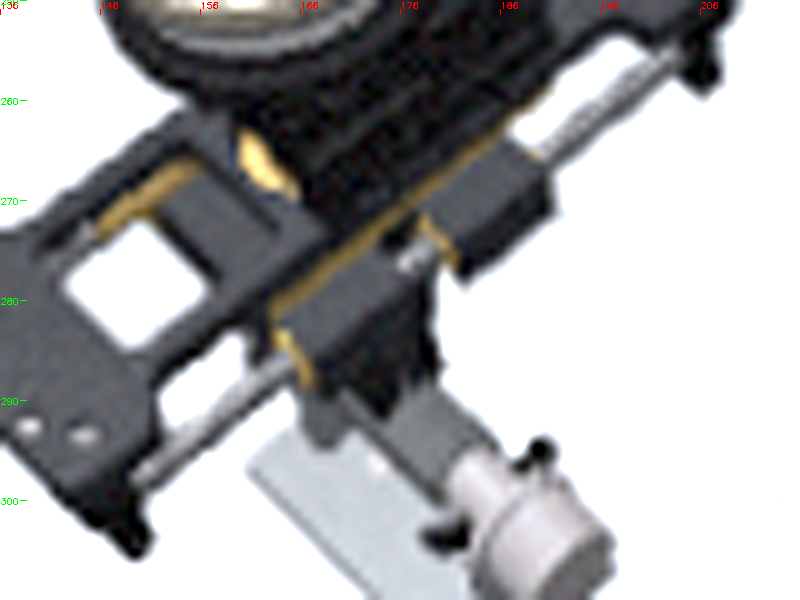

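The fingers look closed above the handle at (400,380) in the crop, higher than the reported TCP implies. I'll open them and check where the fingertips really are, with the predicted points drawn in.

Request:
{"fn": "arm_command", "kwargs": {
  "delta_rot": [
    [0,0,0],
    [0,0,0],
    [0,0,0],
    [0,0,0],
    [0,0,0],
    [0,0,0],
    [0,0,0],
    [0,0,0],
    [0,0,0],
    [0,0,0],
    [0,0,0],
    [0,0,0]
  ],
  "delta_pos": [
    [0,0,0],
    [0,0,0],
    [0,0,0],
    [0,0,0],
    [0,0,0],
    [0,0,0],
    [0,0,0],
    [0,0,0],
    [0,0,0],
    [0,0,0],
    [0,0,0],
    [0,0,0]
  ],
  "gripper": [-1,-1,-1,-1,-1,-1,-1,-1,-1,-1,-1,-1]
}}

```text
time: 6.83
position: [0.4576, 0.2927, 0.0401]
tool_rot: [0.041, 0.999, 0.0, 0.0]
ft_force: [0.1, -0.4, -0.1]
grip_width: 0.0739
grip_force: 0.0
```

```bash
python3 -c "
from h import *
from k import now
s=avg('scene',3)
p,R,o=now(); print(o['time'],p,o['grip_width'],o['ft_force'])
im=crop(s['pixels'],176,283,80,60,10)
for y in (-.0585,-.0435,.0435,.0585):
  for z,col in ((0,(0,0,255)),(-.031,(0,255,0))):
    P=p+R@np.array([.0095,y,z]); q=(proj(s,P)[0]-[136,253]+.5)*10; cv2.circle(im,tuple(int(v) for v in q),4,col,-1)
cv2.imwrite('pics/m7.png',im)
"
```

```text
6.9833 [0.45761649 0.29269257 0.04014609] 0.08331760095164065 [-0.49735911 -0.19283817  0.19490142]
```

View pics/m7.png

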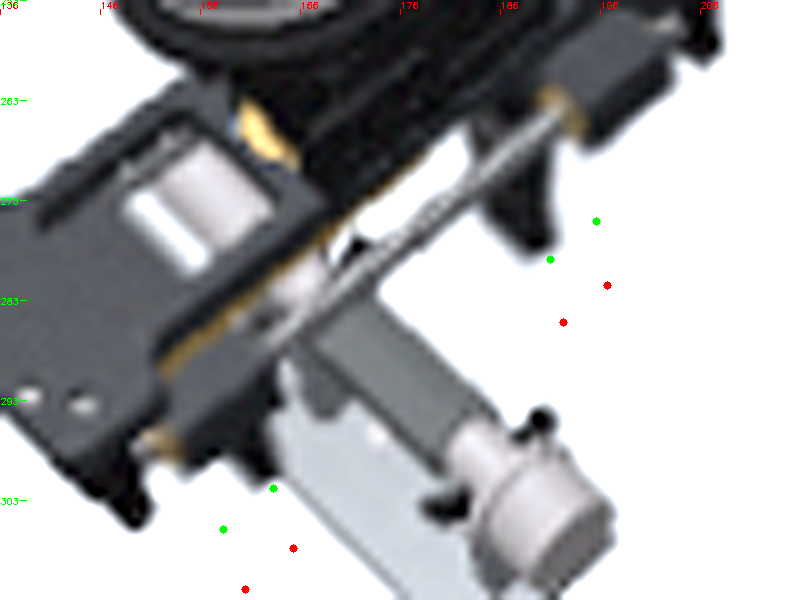

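The right fingertip ends at about (535,255), on the green markers. So the true finger ends are about 31 mm behind the reported TCP. I'll lower by 28 mm, watching the force, and grip again.

Request:
{"fn": "arm_command", "kwargs": {
  "delta_rot": [
    [0,0,0],
    [0,0,0],
    [0,0,0],
    [0,0,0],
    [0,0,0],
    [0,0,0],
    [0,0,0],
    [0,0,0]
  ],
  "delta_pos": [
    [-0.001,0,0.005],
    [-0.002,0,0.01],
    [-0.002,0,0.015],
    [-0.002,0,0.02],
    [-0.002,0,0.024],
    [-0.002,0,0.028],
    [-0.002,0,0.028],
    [-0.002,0,0.028]
  ],
  "gripper": [-1,-1,-1,-1,-1,-1,-1,-1]
}}

```text
time: 7.65
position: [0.4593, 0.2924, 0.0117]
tool_rot: [0.041, 0.999, -0.0, -0.0]
ft_force: [-0.0, 0.9, 0.1]
grip_width: 0.0868
grip_force: 0.0
```

Request:
{"fn": "arm_command", "kwargs": {
  "delta_rot": [
    [0,0,0],
    [0,0,0],
    [0,0,0],
    [0,0,0],
    [0,0,0],
    [0,0,0],
    [0,0,0],
    [0,0,0],
    [0,0,0],
    [0,0,0],
    [0,0,0],
    [0,0,0]
  ],
  "delta_pos": [
    [0,0,0],
    [0,0,0],
    [0,0,0],
    [0,0,0],
    [0,0,0],
    [0,0,0],
    [0,0,0],
    [0,0,0],
    [0,0,0],
    [0,0,0],
    [0,0,0],
    [0,0,0]
  ],
  "gripper": [1,1,1,1,1,1,1,1,1,1,1,1],
  "grip_force": 35
}}

```text
time: 8.65
position: [0.4596, 0.2927, 0.0122]
tool_rot: [0.041, 0.999, 0.0, 0.0]
ft_force: [-0.2, 1.2, 0.2]
grip_width: 0.0198
grip_force: 35.0
```

Request:
{"fn": "arm_command", "kwargs": {
  "delta_rot": [
    [0,0,0],
    [0,0,0],
    [0,0,0]
  ],
  "delta_pos": [
    [0,0,0],
    [0,0,0],
    [0,0,0]
  ],
  "gripper": [1,1,1]
}}

```text
time: 8.9
position: [0.4596, 0.2927, 0.0121]
tool_rot: [0.041, 0.999, 0.0, 0.0]
ft_force: [-0.1, 1.1, 0.4]
grip_width: 0.0197
grip_force: 35.0
```

Request:
{"fn": "arm_command", "kwargs": {
  "delta_rot": [
    [0,0,0],
    [0,0,0],
    [0,0,0],
    [0,0,0],
    [0,0,0],
    [0,0,0],
    [0,0,0],
    [0,0,0],
    [0,0,0],
    [0,0,0],
    [0,0,0]
  ],
  "delta_pos": [
    [0,0,-0.01],
    [0,0,-0.02],
    [0,0,-0.04],
    [0,0,-0.065],
    [0,0,-0.09],
    [0,0,-0.12],
    [0,0,-0.15],
    [0,0,-0.18],
    [0,0,-0.2],
    [0,0,-0.2],
    [0,0,-0.2]
  ],
  "gripper": [1,1,1,1,1,1,1,1,1,1,1],
  "grip_force": 45
}}

```text
time: 9.82
position: [0.4599, 0.2925, 0.2137]
tool_rot: [0.041, 0.999, 0.001, 0.001]
ft_force: [-0.8, -0.3, -2.3]
grip_width: 0.0192
grip_force: 45.0
```

```bash
cat >> k.py <<'E'
M=np.array([.533,-.223,.1097]); PSI,TH=-1.052,.443
def goal(s,sgn,M=M,psi=PSI,th=TH,off=(0,0,-.048)):
    """TCP pose putting gauge origin s metres before the mouth on the bore axis"""
    R=Rtilt(psi,th,sgn); h=np.array([np.cos(psi),np.sin(psi),0]); a=h*np.cos(th)-[0,0,np.sin(th)]
    return M-s*a-R@np.array(off),R
E
python3 -c "
from k import *
p,R,o=now(); print(o['time'],p,o['ft_force'],o['grip_width'])
P,Q=goal(.16,-1); print(P,Q.round(3)); print(delta(p,R,P+[0,0,.05],Q)); print(np.linalg.norm(P-p))"
```

```text
9.8167 [0.45992074 0.29254449 0.21365757] [-0.77129273 -0.26847299 -2.34091465] 0.019201716248677194
[ 0.45112251 -0.07959797  0.13491774] [[-0.448  0.868 -0.213]
 [ 0.785  0.496  0.372]
 [ 0.429 -0.    -0.903]]
(array([-12.17,  23.46,  54.7 ]), array([-0.0214, -0.3717,  0.0283]))
0.38048308890751004
```

Request:
{"fn": "arm_command", "kwargs": {
  "delta_rot": [
    [0,0,3],
    [-1,2,8],
    [-2,4.5,13],
    [-3.5,7,18.5],
    [-5,9.5,24],
    [-6,12,29.5],
    [-7.5,14.5,35],
    [-9,17.5,41],
    [-10.5,20.5,47],
    [-12.2,23.5,54.7],
    [-12.2,23.5,54.7],
    [-12.2,23.5,54.7]
  ],
  "delta_pos": [
    [0,-0.02,0],
    [-0.005,-0.055,0],
    [-0.01,-0.09,0],
    [-0.015,-0.13,0],
    [-0.02,-0.17,0],
    [-0.021,-0.21,0.005],
    [-0.021,-0.25,0.01],
    [-0.021,-0.29,0.015],
    [-0.021,-0.33,0.02],
    [-0.021,-0.355,0.025],
    [-0.021,-0.372,0.028],
    [-0.021,-0.372,0.028]
  ],
  "gripper": [1,1,1,1,1,1,1,1,1,1,1,1]
}}

```text
time: 10.82
position: [0.4493, -0.0844, 0.1811]
tool_rot: [0.493, 0.841, 0.109, -0.193]
ft_force: [-0.0, 1.0, -2.3]
grip_width: 0.0199
grip_force: 45.0
```

```bash
python3 -c "
from k import *
p,R,o=now(); print(o['time'],p,o['ft_force'],o['q'].round(2))
P,Q=goal(.16,-1); print(P,Q.round(3)); print(delta(p,R,P,Q)); print(np.linalg.norm(P-p))"
```

```text
10.8167 [ 0.44930388 -0.08437481  0.18110897] [-0.04152177  0.98945904 -2.32272707] [-0.58  0.5   1.63  0.2   1.42 -1.16]
[ 0.45112251 -0.07959797  0.13491774] [[-0.448  0.868 -0.213]
 [ 0.785  0.496  0.372]
 [ 0.429 -0.    -0.903]]
(array([-0.17, -0.2 , -0.52]), array([-0.017 ,  0.0042,  0.0431]))
0.04647317094735529
```

Request:
{"fn": "arm_command", "kwargs": {
  "delta_rot": [
    [0,0,0],
    [-0.2,-0.2,-0.5],
    [-0.2,-0.2,-0.5],
    [-0.2,-0.2,-0.5],
    [-0.2,-0.2,-0.5],
    [-0.2,-0.2,-0.5],
    [-0.2,-0.2,-0.5]
  ],
  "delta_pos": [
    [-0.01,0.002,0.02],
    [-0.017,0.004,0.043],
    [-0.03,0.004,0.043],
    [-0.045,0.004,0.043],
    [-0.067,0.004,0.043],
    [-0.067,0.004,0.043],
    [-0.067,0.004,0.043]
  ],
  "gripper": [1,1,1,1,1,1,1]
}}

```text
time: 11.4
position: [0.4758, -0.1161, 0.1162]
tool_rot: [0.487, 0.846, 0.111, -0.188]
ft_force: [-0.5, 0.5, -1.9]
grip_width: 0.02
grip_force: 45.0
```

```bash
python3 -c "
from h import *
from k import *
t=avg('top',4);s=avg('scene',4); np.save('topA.npy',t,allow_pickle=True);np.save('sceneA.npy',s,allow_pickle=True)
p,R,o=now(); np.save('poseA.npy',np.r_[p,R.ravel()]); print(o['time'],p,o['ft_force']); P,Q=goal(.11,-1); print(delta(p,R,P,Q))
ti,si=crop(t['pixels'],304,177,40,50,10),crop(s['pixels'],270,168,40,50,10)
G=p+R@np.array([0,0,-.048]); a=-R[:,0]
print('origin',G)
for c,im,x0,y0 in((t,ti,284,152),(s,si,250,143)):
  for k in (-.066,-.026,.026,.048,.088):
    q=(proj(c,G+k*a)[0]-[x0,y0]+.5)*10; print(k,q.round())
    cv2.circle(im,tuple(int(v) for v in q),2,(0,0,255),-1)
  q=(proj(c,M)[0]-[x0,y0]+.5)*10;cv2.circle(im,tuple(int(v) for v in q),2,(0,255,0),-1)
cv2.imwrite('pics/m8.png',np.hstack([ti,si]))
"
```

```text
11.8 [ 0.4743425  -0.11422621  0.11688793] [-0.23142576 -1.09568277 -2.83031335]
(array([0.05, 0.14, 0.46]), array([-0.0047, -0.003 ,  0.0015]))
origin [ 0.48445816 -0.13202496  0.16030311]
-0.066 [-150.  543.]
-0.026 [-47. 492.]
0.026 [ 82. 427.]
0.048 [135. 401.]
0.088 [229. 354.]
-0.066 [187. 309.]
-0.026 [198. 268.]
0.026 [211. 219.]
0.048 [216. 199.]
0.088 [225. 165.]
```

View pics/m8.png

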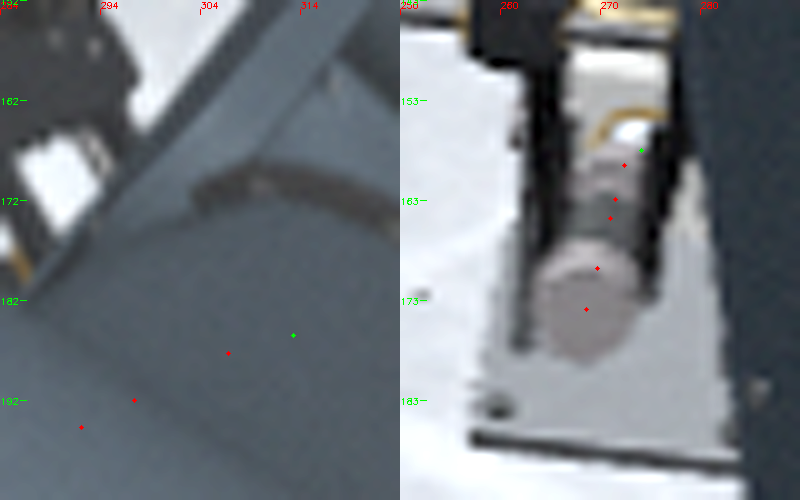

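The scene view shows the no-go face centred at (586,307), within 0.2 px of the prediction, so scene camera and arm agree. The top view is blocked by the arm. I'll refit the bore relying on the scene camera.

```bash
python3 - <<'E' 2>/dev/null | tail -12
import numpy as np, m
from m import *
print(onz(s,[rs[0]],.1096),proj(s,[.533,-.223,.1097]))
def r2(p,skip,so,to):
    r=res(p,skip); r[-4:]=np.r_[p[4:6]/to,p[6:8]/so]; return r
for so,to in((.1,.8),(.1,2),(.3,.8)):
  for skip in(('tfb',),('tfb','sb'),('tfb','sfb'),('tfb','sl','sr')):
    f=least_squares(r2,np.r_[.54,-.23,-1.05,.5,0,0,0,0],loss='soft_l1',args=(skip,so,to))
    print(so,to,skip,f.x.round(3),round(f.cost,1),frame(f.x)[0].round(4))
E
```

```text
0.1 0.8 ('tfb', 'sb') [ 0.541 -0.239 -1.043  0.447  0.544 -1.12   0.004  0.016] 7.5 [ 0.5307 -0.2216  0.1097]
0.1 0.8 ('tfb', 'sfb') [ 0.541 -0.239 -1.052  0.444  0.516 -1.138  0.004  0.016] 10.3 [ 0.5308 -0.2216  0.1097]
0.1 0.8 ('tfb', 'sl', 'sr') [ 0.542 -0.239 -1.049  0.443  0.716 -0.77   0.002  0.019] 7.0 [ 0.532  -0.221   0.1096]
0.1 2 ('tfb',) [ 0.541 -0.239 -1.049  0.448  0.581 -1.209  0.002  0.002] 9.7 [ 0.5306 -0.2214  0.1097]
0.1 2 ('tfb', 'sb') [ 0.541 -0.239 -1.043  0.451  0.606 -1.198  0.002  0.002] 6.7 [ 0.5305 -0.2213  0.1098]
0.1 2 ('tfb', 'sfb') [ 0.541 -0.239 -1.052  0.448  0.602 -1.235  0.002  0.002] 9.5 [ 0.5305 -0.2213  0.1098]
0.1 2 ('tfb', 'sl', 'sr') [ 5.42e-01 -2.38e-01 -1.05e+00  4.46e-01  7.80e-01 -8.47e-01  1.00e-03
  4.00e-03] 6.3 [ 0.5317 -0.2208  0.1097]
0.3 0.8 ('tfb',) [ 0.541 -0.24  -1.049  0.445  0.404 -0.994  0.039  0.138] 10.4 [ 0.5312 -0.222   0.1097]
0.3 0.8 ('tfb', 'sb') [ 0.541 -0.239 -1.043  0.448  0.422 -0.983  0.038  0.14 ] 7.4 [ 0.5312 -0.222   0.1097]
0.3 0.8 ('tfb', 'sfb') [ 0.541 -0.24  -1.052  0.444  0.398 -1.001  0.04   0.138] 10.2 [ 0.5312 -0.222   0.1097]
0.3 0.8 ('tfb', 'sl', 'sr') [ 0.543 -0.239 -1.05   0.443  0.546 -0.63   0.017  0.169] 6.8 [ 0.5324 -0.2216  0.1096]
```

```bash
sed -i 's/^M=.*/M=np.array([.531,-.2215,.1097]); PSI,TH=-1.049,.446/' k.py; cat >> k.py <<'E'
def rep(s,sgn=-1,**kw):
    p,R,o=now(); P,Q=goal(s,sgn,**kw); B=Rtilt(PSI,TH,1)  # B cols: a, y?, z
    a=B[:,0]; y=np.array([-np.sin(PSI),np.cos(PSI),0]); z=np.cross(a,y); F=np.c_[a,y,z]
    G=p+R@np.array([0,0,-.048])
    print('t',round(o['time'],2),'gauge origin in bore mm',(F.T@(G-M)*1000).round(2),'F bore',(F.T@o['ft_force']).round(1),'Mom bore',(F.T@o['moment']).round(2))
    print('to s=',s,*delta(p,R,P,Q),'q',o['q'].round(2))
E
python3 -c "
from k import *
rep(.093)"
```

```text
t 11.8 gauge origin in bore mm [-112.74    4.25    2.19] F bore [ 2.  -0.7 -2.2] Mom bore [ 0.11 -0.46  0.05]
to s= 0.093 [0.12 0.31 0.3 ] [-0.0194 -0.0045  0.0023] q [-0.6   0.62  1.6   0.19  1.33 -1.21]
```

Request:
{"fn": "arm_command", "kwargs": {
  "delta_rot": [
    [0.1,0.3,0.3],
    [0.1,0.3,0.3],
    [0.1,0.3,0.3],
    [0.1,0.3,0.3],
    [0.1,0.3,0.3],
    [0.1,0.3,0.3]
  ],
  "delta_pos": [
    [-0.001,-0.0045,0.0023],
    [-0.006,-0.0045,0.0023],
    [-0.012,-0.0045,0.0023],
    [-0.0194,-0.0045,0.0023],
    [-0.0194,-0.0045,0.0023],
    [-0.0194,-0.0045,0.0023]
  ],
  "gripper": [1,1,1,1,1,1]
}}

```text
time: 12.3
position: [0.4791, -0.1317, 0.1057]
tool_rot: [0.489, 0.844, 0.111, -0.192]
ft_force: [0.6, 0.6, -2.4]
grip_width: 0.0199
grip_force: 45.0
```

```bash
python3 -c "
from k import *
rep(.08)"
```

```text
t 12.3 gauge origin in bore mm [-91.83  -0.23  -0.36] F bore [ 0.8  0.8 -2.2] Mom bore [ 0.06 -0.43  0.03]
to s= 0.08 [ 0.04 -0.03 -0.06] [-0.0118  0.0002 -0.0004] q [-0.62  0.65  1.57  0.19  1.33 -1.22]
```

Request:
{"fn": "arm_command", "kwargs": {
  "delta_rot": [
    [0,0,0],
    [0,0,0],
    [0,0,0],
    [0,0,0],
    [0,0,0],
    [0,0,0]
  ],
  "delta_pos": [
    [-0.002,0.0002,-0.0004],
    [-0.004,0.0002,-0.0004],
    [-0.006,0.0002,-0.0004],
    [-0.008,0.0002,-0.0004],
    [-0.008,0.0002,-0.0004],
    [-0.008,0.0002,-0.0004]
  ],
  "gripper": [1,1,1,1,1,1]
}}

```text
time: 12.8
position: [0.4827, -0.1375, 0.103]
tool_rot: [0.489, 0.844, 0.111, -0.191]
ft_force: [-0.3, -0.0, -2.1]
grip_width: 0.0192
grip_force: 45.0
```

```bash
python3 -c "
from k import *
rep(.08)"
```

```text
t 12.8 gauge origin in bore mm [-8.453e+01  3.000e-02  1.500e-01] F bore [ 0.8 -0.3 -2. ] Mom bore [ 0.14 -0.47  0.03]
to s= 0.08 [ 0.02 -0.01 -0.03] [-0.0045 -0.      0.0001] q [-0.63  0.66  1.56  0.18  1.34 -1.23]
```

No contact yet, so I'll continue in small steps.

Request:
{"fn": "arm_command", "kwargs": {
  "delta_rot": [
    [0,0,0],
    [0,0,0],
    [0,0,0],
    [0,0,0],
    [0,0,0]
  ],
  "delta_pos": [
    [-0.0015,0,0],
    [-0.003,0,0],
    [-0.0045,0,0],
    [-0.006,0,0],
    [-0.006,0,0]
  ],
  "gripper": [1,1,1,1,1]
}}

```text
time: 13.22
position: [0.4856, -0.1425, 0.1003]
tool_rot: [0.489, 0.844, 0.111, -0.191]
ft_force: [0.0, 0.3, -2.5]
grip_width: 0.0199
grip_force: 45.0
```

```bash
python3 -c "
from k import *
rep(.07)"
```

```text
t 13.22 gauge origin in bore mm [-7.818e+01  3.000e-02  1.800e-01] F bore [ 0.8  0.2 -2.4] Mom bore [ 0.13 -0.45 -0.  ]
to s= 0.07 [ 0.03  0.01 -0.03] [-0.0082 -0.0001  0.0002] q [-0.63  0.67  1.55  0.18  1.34 -1.23]
```

Request:
{"fn": "arm_command", "kwargs": {
  "delta_rot": [
    [0,0,0],
    [0,0,0],
    [0,0,0],
    [0,0,0],
    [0,0,0],
    [0,0,0]
  ],
  "delta_pos": [
    [-0.002,0,0],
    [-0.004,0,0],
    [-0.006,0,0],
    [-0.008,0,0],
    [-0.008,0,0],
    [-0.008,0,0]
  ],
  "gripper": [1,1,1,1,1,1]
}}

```text
time: 13.72
position: [0.489, -0.1485, 0.0969]
tool_rot: [0.489, 0.844, 0.111, -0.191]
ft_force: [0.4, 1.2, -1.2]
grip_width: 0.0199
grip_force: 45.0
```

```bash
python3 -c "
from k import *
rep(.06)"
```

```text
t 13.72 gauge origin in bore mm [-70.45  -0.     0.11] F bore [-0.2  1.  -1.4] Mom bore [ 0.04 -0.45  0.05]
to s= 0.06 [ 0.02 -0.02 -0.03] [-0.0105 -0.      0.0001] q [-0.63  0.68  1.53  0.18  1.34 -1.23]
```

Request:
{"fn": "arm_command", "kwargs": {
  "delta_rot": [
    [0,0,0],
    [0,0,0],
    [0,0,0],
    [0,0,0],
    [0,0,0],
    [0,0,0]
  ],
  "delta_pos": [
    [-0.002,0,0],
    [-0.004,0,0],
    [-0.006,0,0],
    [-0.008,0,0],
    [-0.01,0,0],
    [-0.01,0,0]
  ],
  "gripper": [1,1,1,1,1,1]
}}

```text
time: 14.22
position: [0.4937, -0.1566, 0.0924]
tool_rot: [0.489, 0.844, 0.111, -0.191]
ft_force: [-0.2, 0.3, -2.8]
grip_width: 0.0193
grip_force: 45.0
```

```bash
python3 -c "
from k import *
rep(.05)"
```

```text
t 14.22 gauge origin in bore mm [-6.006e+01  1.000e-02  1.500e-01] F bore [ 0.9  0.  -2.7] Mom bore [ 0.11 -0.5   0.06]
to s= 0.05 [ 0.03  0.01 -0.04] [-0.0101 -0.      0.0002] q [-0.64  0.7   1.51  0.18  1.35 -1.24]
```

Request:
{"fn": "arm_command", "kwargs": {
  "delta_rot": [
    [0,0,0],
    [0,0,0],
    [0,0,0],
    [0,0,0],
    [0,0,0],
    [0,0,0]
  ],
  "delta_pos": [
    [-0.002,0,0],
    [-0.004,0,0],
    [-0.006,0,0],
    [-0.008,0,0],
    [-0.009,0,0],
    [-0.009,0,0]
  ],
  "gripper": [1,1,1,1,1,1]
}}

```text
time: 14.72
position: [0.4976, -0.1635, 0.0886]
tool_rot: [0.489, 0.844, 0.111, -0.191]
ft_force: [-0.8, -0.8, -2.0]
grip_width: 0.0197
grip_force: 45.0
```

```bash
python3 -c "
from k import *
rep(.048)"
```

```text
t 14.72 gauge origin in bore mm [-5.127e+01 -1.000e-02  1.100e-01] F bore [ 1.1 -1.1 -1.7] Mom bore [ 0.08 -0.43  0.04]
to s= 0.048 [ 0.03 -0.01 -0.04] [-0.0033 -0.      0.0001] q [-0.65  0.71  1.5   0.17  1.35 -1.24]
```

Request:
{"fn": "arm_command", "kwargs": {
  "delta_rot": [
    [0,0,0],
    [0,0,0],
    [0,0,0],
    [0,0,0]
  ],
  "delta_pos": [
    [-0.0007,0,0],
    [-0.0014,0,0],
    [-0.002,0,0],
    [-0.002,0,0]
  ],
  "gripper": [1,1,1,1]
}}

```text
time: 15.05
position: [0.4985, -0.1649, 0.0879]
tool_rot: [0.489, 0.844, 0.111, -0.191]
ft_force: [-0.1, 0.1, -1.3]
grip_width: 0.0196
grip_force: 45.0
```

Request:
{"fn": "arm_command", "kwargs": {
  "delta_rot": [
    [0,0,0],
    [0,0,0],
    [0,0,0]
  ],
  "delta_pos": [
    [-0.0005,0,0],
    [-0.001,0,0],
    [-0.001,0,0]
  ],
  "gripper": [1,1,1]
}}

```text
time: 15.3
position: [0.4989, -0.1657, 0.0875]
tool_rot: [0.489, 0.844, 0.111, -0.191]
ft_force: [-0.1, -0.1, -1.2]
grip_width: 0.0195
grip_force: 45.0
```

```bash
python3 -c "
from k import *
rep(.048)"
```

```text
t 15.3 gauge origin in bore mm [-4.849e+01  2.000e-02  1.600e-01] F bore [ 0.6 -0.1 -1.1] Mom bore [ 0.13 -0.42  0.01]
to s= 0.048 [ 0.02 -0.   -0.03] [-0.0005 -0.      0.0002] q [-0.65  0.71  1.49  0.17  1.35 -1.24]
```

Request:
{"fn": "arm_command", "kwargs": {
  "delta_rot": [
    [0,0,0],
    [0,0,0],
    [0,0,0]
  ],
  "delta_pos": [
    [-0.0005,0,0],
    [-0.001,0,0],
    [-0.001,0,0]
  ],
  "gripper": [1,1,1]
}}

```text
time: 15.55
position: [0.4994, -0.1664, 0.087]
tool_rot: [0.489, 0.844, 0.111, -0.191]
ft_force: [0.3, -0.0, -3.0]
grip_width: 0.0195
grip_force: 45.0
```

Request:
{"fn": "arm_command", "kwargs": {
  "delta_rot": [
    [0,0,0],
    [0,0,0],
    [0,0,0]
  ],
  "delta_pos": [
    [-0.0005,0,0],
    [-0.001,0,0],
    [-0.001,0,0]
  ],
  "gripper": [1,1,1]
}}

```text
time: 15.8
position: [0.4999, -0.1672, 0.0866]
tool_rot: [0.489, 0.844, 0.111, -0.191]
ft_force: [-0.5, 0.4, -1.4]
grip_width: 0.0194
grip_force: 45.0
```

Request:
{"fn": "arm_command", "kwargs": {
  "delta_rot": [
    [0,0,0],
    [0,0,0],
    [0,0,0]
  ],
  "delta_pos": [
    [-0.0003,0,0],
    [-0.0006,0,0],
    [-0.0006,0,0]
  ],
  "gripper": [1,1,1]
}}

```text
time: 16.05
position: [0.5001, -0.1676, 0.0864]
tool_rot: [0.489, 0.844, 0.111, -0.191]
ft_force: [0.8, 0.2, -1.7]
grip_width: 0.0198
grip_force: 45.0
```

```bash
python3 -c "
from k import *
rep(.048)"
```

```text
t 16.05 gauge origin in bore mm [-4.594e+01  2.000e-02  1.500e-01] F bore [ 1.   0.8 -1.5] Mom bore [ 0.09 -0.43  0.1 ]
to s= 0.048 [ 0.02 -0.01 -0.02] [ 0.0021 -0.      0.0002] q [-0.65  0.72  1.49  0.17  1.35 -1.24]
```

Request:
{"fn": "arm_command", "kwargs": {
  "delta_rot": [
    [0,0,0],
    [0,0,0],
    [0,0,0]
  ],
  "delta_pos": [
    [-0.0005,0,0],
    [-0.001,0,0],
    [-0.001,0,0]
  ],
  "gripper": [1,1,1]
}}

```text
time: 16.3
position: [0.5006, -0.1685, 0.0859]
tool_rot: [0.489, 0.844, 0.111, -0.191]
ft_force: [0.2, -0.2, -1.8]
grip_width: 0.0194
grip_force: 45.0
```

Request:
{"fn": "arm_command", "kwargs": {
  "delta_rot": [
    [0,0,0],
    [0,0,0],
    [0,0,0]
  ],
  "delta_pos": [
    [-0.0005,0,0],
    [-0.001,0,0],
    [-0.001,0,0]
  ],
  "gripper": [1,1,1]
}}

```text
time: 16.55
position: [0.501, -0.1693, 0.0854]
tool_rot: [0.489, 0.844, 0.111, -0.191]
ft_force: [-0.2, 0.8, -1.9]
grip_width: 0.0194
grip_force: 45.0
```

```bash
python3 -c "
from k import *
from h import *
rep(.048)
s=avg('scene',3); np.save('sceneB.npy',s,allow_pickle=True)
p,R,o=now(); G=p+R@np.array([0,0,-.048]); a=-R[:,0]
print(proj(s,[G-.066*a,G-.048*a]),proj(s,M))
# circle of nogo face: reddish-grey bright patch vs plate
x,y=proj(s,[G-.066*a])[0].astype(int)
cv2.imwrite('pics/m9.png',s['pixels'][y-25:y+25,x-25:x+25])
im=s['pixels'].astype(int); d=im[...,2]-im[...,0]
for yy in range(y-14,y+8): print(yy,' '.join('%3d'%v for v in d[yy,x-8:x+9]))
"
```

```text
t 16.55 gauge origin in bore mm [-4.385e+01  1.000e-02  1.400e-01] F bore [ 0.1  0.2 -2. ] Mom bore [ 0.1  -0.44  0.07]
to s= 0.048 [ 0.02 -0.   -0.03] [ 0.0042 -0.      0.0001] q [-0.65  0.72  1.48  0.17  1.36 -1.24]
[[271.34956073 167.35584183]
 [271.80057119 165.70929343]] [[273.89411872 158.05435443]]
153 -11  -8  -2  -1   0   2   0  -1  -4   2  14  14   7  -2  -3  -8 -13
154 -10  -6  -3  -3  -4   0   0  22  34  25   8   7  23  23  -4  -7 -13
155  -6  -4  -1  -1   0  -1  -3  -1   0   1  -1  -1   1   1  -2  -7 -13
156  -8  -4  -1  -3  -1  -3  -3  -2  -1   0   0   0  -1  -2   0 -11 -13
157  -6  -3   0   0   2  -2   0   0  -2  -3  -2  -1  -1   0   0  -4 -10
158  -5  -4  -3   0  -3   2  -3  -2  -4  -3  -5  -4  -4  -2  -1   0 -11
159  -4  -1  -1  -1   1  -2  -2  -1  -4  -5  -4  -4  -4  -4   0  -3 -10
160  -5  -1  -1  -1  -1  -3  -3  -5  -3  -3  -5  -5  -4  -4   0   0  -7
161  -7  -3  -1  -1   1   1  -3  -4  -2  -4  -4  -5  -3   0  -1  -1  -7
162  -4  -1   0  -2   0   0   0  -2  -1  -1   0  -1  -3   1   1  -1  -4
163  -5  -2   1  -2   1  -2  -1  -1  -1  -1   0   0   0   0   0  -1  -3
164  -5  -1  -1  -1  -2   0  -1   0  -2  -1   0   0   1  -1  -3  -1  -3
165  -3  -5  -5  -5  -1  -1   0   0  -1  -1  -1   1  -2   0   0  -1  -3
166  -5  -8  -9  -5  -1   0  -1   0   0  -2  -1  -2  -2  -1   1  -4  -3
167  -3  -7  -9  -7  -1  -1   0   1  -1   0  -1   0   0   1   0  -7  -9
168  -5  -9 -11  -7  -2  -2  -1   0  -1  -1  -1  -2   0  -4  -9 -10  -9
169  -4  -8 -10  -9  -3   0  -1  -1  -2  -2  -2  -1  -1  -7  -9 -10  -9
170  -4  -7 -10  -7  -2   1  -2  -1   1   0   1  -1  -4  -8  -9  -9  -9
171  -5  -7  -8  -8  -7  -3   0  -1   0   0   0  -3  -8 -10  -7  -9  -8
172  -4  -7  -8  -9  -8  -8  -5  -4  -2  -3  -6  -8  -8  -9  -9  -8  -8
173  -7  -8  -9  -9  -9  -9  -9 -10 -10  -9  -8  -9  -9  -9 -10  -7  -8
174  -6  -8 -10  -9 -10  -7  -9  -9  -9  -9  -9  -9  -9  -9  -9 -10  -9
```

Request:
{"fn": "arm_command", "kwargs": {
  "delta_rot": [
    [0,0,0],
    [0,0,0],
    [0,0,0]
  ],
  "delta_pos": [
    [-0.0004,0,0],
    [-0.0008,0,0],
    [-0.0008,0,0]
  ],
  "gripper": [1,1,1]
}}

```text
time: 16.95
position: [0.5014, -0.1699, 0.0851]
tool_rot: [0.489, 0.844, 0.111, -0.191]
ft_force: [-0.7, -0.3, -1.8]
grip_width: 0.0194
grip_force: 45.0
```

Request:
{"fn": "arm_command", "kwargs": {
  "delta_rot": [
    [0,0,0],
    [0,0,0],
    [0,0,0]
  ],
  "delta_pos": [
    [-0.0004,0,0],
    [-0.0008,0,0],
    [-0.0008,0,0]
  ],
  "gripper": [1,1,1]
}}

```text
time: 17.2
position: [0.5014, -0.1701, 0.0849]
tool_rot: [0.489, 0.844, 0.111, -0.192]
ft_force: [-0.9, 1.3, -0.9]
grip_width: 0.0197
grip_force: 45.0
```

```bash
python3 -c "
from k import *
from h import *
rep(.048)
s=avg('scene',2); im=s['pixels'].astype(int); d=im[...,2]-im[...,0]
for yy in range(151,157): print(yy,' '.join('%3d'%v for v in d[yy,263:281]))
"
```

```text
t 17.2 gauge origin in bore mm [-4.273e+01 -2.000e-02  7.000e-02] F bore [-1.1 -0.1 -1.5] Mom bore [ 0.12 -0.3   0.11]
to s= 0.048 [ 0.02 -0.07 -0.03] [0.0052 0.     0.0001] q [-0.65  0.72  1.48  0.17  1.36 -1.24]
151  -8  -8  -4  -1   1   0   0  -2  -2  -1  -2  -2  -2  -1  -1  -8 -13 -10
152 -11 -10  -4  -1   0  -4  -4  -2  -2  -2  -2  -1  -1  -2   0  -8 -13 -14
153 -10  -9  -4  -1  -8  -4  -2  -1  -4   4  14  16   6  -1  -5 -10 -15 -11
154  -7  -6  -2  -1  -3   1  -2  24  35  16  -1   7  23  23  -2  -8 -13 -16
155  -6  -6  -2  -1   0  -4   1  -4  -1  -1  -1  -2   1  -1   0  -4 -10 -14
156 -10  -5  -1  -2  -3  -2   0   0   0  -2  -1  -1  -2  -2  -3  -7 -16 -16
```

Request:
{"fn": "arm_command", "kwargs": {
  "delta_rot": [
    [0,0,0],
    [0,0,0],
    [0,0,0]
  ],
  "delta_pos": [
    [-0.0004,0,0],
    [-0.0008,0,0],
    [-0.0008,0,0]
  ],
  "gripper": [1,1,1]
}}

```text
time: 17.55
position: [0.5014, -0.1701, 0.0848]
tool_rot: [0.488, 0.844, 0.111, -0.193]
ft_force: [-0.9, 3.7, 1.2]
grip_width: 0.0193
grip_force: 45.0
```

```bash
python3 -c "
from k import *
rep(.048)
"
```

```text
t 17.55 gauge origin in bore mm [-4.264e+01 -1.000e-02 -4.000e-02] F bore [-3.8  1.1 -0.5] Mom bore [0.12 0.17 0.12]
to s= 0.048 [ 0.01 -0.15 -0.02] [ 0.0052  0.     -0.    ] q [-0.65  0.72  1.48  0.17  1.36 -1.24]
```

Request:
{"fn": "arm_command", "kwargs": {
  "delta_rot": [
    [0,0,0],
    [0,0,0],
    [0,0,0],
    [0,0,0],
    [0,0,0]
  ],
  "delta_pos": [
    [-0.0004,0,0],
    [-0.0008,0,0],
    [-0.0008,0,0],
    [-0.0008,0,0],
    [-0.0008,0,0]
  ],
  "gripper": [1,1,1,1,1]
}}

```text
time: 17.97
position: [0.5014, -0.17, 0.0847]
tool_rot: [0.488, 0.844, 0.112, -0.193]
ft_force: [-1.8, 5.9, 4.0]
grip_width: 0.0195
grip_force: 45.0
```

```bash
python3 -c "
from k import *
rep(.048)
"
```

```text
t 17.97 gauge origin in bore mm [-4.26e+01 -1.00e-02 -1.70e-01] F bore [-7.1  1.4  1.1] Mom bore [0.12 0.55 0.04]
to s= 0.048 [-0.01 -0.24 -0.02] [ 0.0052  0.     -0.0001] q [-0.65  0.72  1.48  0.17  1.36 -1.24]
```

The gauge is fully home at a hard stop with about 8 N axial. Now I'll pull it straight out.

Request:
{"fn": "arm_command", "kwargs": {
  "delta_rot": [
    [0,0,0],
    [0,0,0],
    [0,0,0],
    [0,0,0],
    [0,0,0],
    [0,0,0],
    [0,0,0],
    [0,0,0],
    [0,0,0],
    [0,0,0],
    [0,0,0],
    [0,0,0]
  ],
  "delta_pos": [
    [0.001,0,0],
    [0.003,0,0],
    [0.006,0,0],
    [0.01,0,0],
    [0.016,0,0],
    [0.024,0,0],
    [0.033,0,0],
    [0.043,0,0],
    [0.055,0,0],
    [0.075,0,0],
    [0.1,0,0],
    [0.12,0,0]
  ],
  "gripper": [1,1,1,1,1,1,1,1,1,1,1,1]
}}

```text
time: 18.97
position: [0.447, -0.0758, 0.1369]
tool_rot: [0.488, 0.844, 0.111, -0.192]
ft_force: [-0.1, 0.2, -1.9]
grip_width: 0.0199
grip_force: 45.0
```

```bash
python3 -c "
from k import *
rep(.16)
"
```

```text
t 18.97 gauge origin in bore mm [-163.39   -0.2     0.  ] F bore [ 0.6  0.  -1.8] Mom bore [ 0.11 -0.47  0.07]
to s= 0.16 [ 0.   -0.08 -0.02] [-0.0034  0.0002 -0.    ] q [-0.57  0.55  1.68  0.21  1.32 -1.19]
```

Request:
{"fn": "arm_command", "kwargs": {
  "delta_rot": [
    [0,0,4],
    [0,0,11],
    [0,0,18],
    [0,0,25],
    [0,0,32],
    [0,0,39],
    [0,0,46],
    [0,0,53],
    [0,0,60],
    [0,0,67],
    [0,0,74],
    [0,0,80]
  ],
  "delta_pos": [
    [0,0,0],
    [0,0,0],
    [0,0,0],
    [0,0,0],
    [0,0,0],
    [0,0,0],
    [0,0,0],
    [0,0,0],
    [0,0,0],
    [0,0,0],
    [0,0,0],
    [0,0,0]
  ],
  "gripper": [1,1,1,1,1,1,1,1,1,1,1,1]
}}

```text
time: 19.97
position: [0.448, -0.077, 0.1365]
tool_rot: [0.918, 0.33, -0.039, -0.218]
ft_force: [-0.1, 0.6, -2.2]
grip_width: 0.0194
grip_force: 45.0
```

Request:
{"fn": "arm_command", "kwargs": {
  "delta_rot": [
    [0,0,7],
    [0,0,14],
    [0,0,21],
    [0,0,28],
    [0,0,35],
    [0,0,42],
    [0,0,49],
    [0,0,56],
    [0,0,63],
    [0,0,70],
    [0,0,76],
    [0,0,80]
  ],
  "delta_pos": [
    [0,0,0],
    [0,0,0],
    [0,0,0],
    [0,0,0],
    [0,0,0],
    [0,0,0],
    [0,0,0],
    [0,0,0],
    [0,0,0],
    [0,0,0],
    [0,0,0],
    [0,0,0]
  ],
  "gripper": [1,1,1,1,1,1,1,1,1,1,1,1]
}}

```text
time: 20.97
position: [0.4479, -0.077, 0.1365]
tool_rot: [0.915, -0.337, -0.17, -0.142]
ft_force: [0.4, -0.3, -2.0]
grip_width: 0.0194
grip_force: 45.0
```

Request:
{"fn": "arm_command", "kwargs": {
  "delta_rot": [
    [0,0,6],
    [0,0,12],
    [0,0,17],
    [0,0,20],
    [0,0,20],
    [0,0,20]
  ],
  "delta_pos": [
    [0,0,0],
    [0,0,0],
    [0,0,0],
    [0,0,0],
    [0,0,0],
    [0,0,0]
  ],
  "gripper": [1,1,1,1,1,1]
}}

```text
time: 21.47
position: [0.4481, -0.0772, 0.1363]
tool_rot: [0.844, -0.488, -0.191, -0.111]
ft_force: [-0.4, -0.1, -2.1]
grip_width: 0.0196
grip_force: 45.0
```

```bash
python3 -c "
from k import *
from h import *
rep(.085,1)
s=avg('scene',3); np.save('sceneC.npy',s,allow_pickle=True)
p,R,o=now(); G=p+R@np.array([0,0,-.048]); a=R[:,0]
print('nogo pred end go tip',proj(s,[G-.088*a]),proj(s,M))
"
```

```text
t 21.47 gauge origin in bore mm [-1.6163e+02  2.0000e-02  2.3000e-01] F bore [ 0.8 -0.4 -1.9] Mom bore [ 0.03 -0.31  0.09]
to s= 0.085 [-0.02  0.01  0.08] [0.0766 0.0001 0.0002] q [-0.57  0.56  1.68  0.21  1.32  1.95]
nogo pred end go tip [[267.35712063 182.01598002]] [[273.89411872 158.05435443]]
```

Request:
{"fn": "arm_command", "kwargs": {
  "delta_rot": [
    [0,0,0],
    [0,0,0],
    [0,0,0],
    [0,0,0],
    [0,0,0],
    [0,0,0],
    [0,0,0],
    [0,0,0]
  ],
  "delta_pos": [
    [0.01,0,0],
    [0.03,0,0],
    [0.05,0,0],
    [0.065,0,0],
    [0.075,0,0],
    [0.082,0,0],
    [0.087,0,0],
    [0.087,0,0]
  ],
  "gripper": [1,1,1,1,1,1,1,1]
}}

```text
time: 22.28
position: [0.4878, -0.1464, 0.0978]
tool_rot: [0.844, -0.489, -0.192, -0.111]
ft_force: [-0.7, 0.0, -1.5]
grip_width: 0.0192
grip_force: 45.0
```

Request:
{"fn": "arm_command", "kwargs": {
  "delta_rot": [
    [0,0,0],
    [0,0,0],
    [0,0,0],
    [0,0,0]
  ],
  "delta_pos": [
    [0.0006,0,0],
    [0.0012,0,0],
    [0.0018,0,0],
    [0.0018,0,0]
  ],
  "gripper": [1,1,1,1]
}}

```text
time: 22.62
position: [0.4883, -0.147, 0.0979]
tool_rot: [0.844, -0.488, -0.191, -0.111]
ft_force: [-1.3, -0.5, -1.9]
grip_width: 0.0196
grip_force: 45.0
```

```bash
python3 -c "
from k import *
rep(.07,1)
"
```

```text
t 22.62 gauge origin in bore mm [-72.39   0.1    0.28] F bore [ 0.6 -1.4 -1.9] Mom bore [ 0.08 -0.32  0.01]
to s= 0.07 [-0.02 -0.   -0.  ] [0.0024 0.0001 0.0003] q [-0.63  0.68  1.53  0.18  1.34  1.91]
```

Request:
{"fn": "arm_command", "kwargs": {
  "delta_rot": [
    [0,0,0],
    [0,0,0],
    [0,0,0],
    [0,0,0]
  ],
  "delta_pos": [
    [0.0005,0,0],
    [0.001,0,0],
    [0.0015,0,0],
    [0.0015,0,0]
  ],
  "gripper": [1,1,1,1]
}}

```text
time: 22.95
position: [0.4891, -0.1485, 0.0969]
tool_rot: [0.844, -0.489, -0.191, -0.111]
ft_force: [-0.3, 0.3, -1.9]
grip_width: 0.0199
grip_force: 45.0
```

Request:
{"fn": "arm_command", "kwargs": {
  "delta_rot": [
    [0,0,0],
    [0,0,0],
    [0,0,0],
    [0,0,0]
  ],
  "delta_pos": [
    [0.0005,0,0],
    [0.001,0,0],
    [0.0015,0,0],
    [0.0015,0,0]
  ],
  "gripper": [1,1,1,1]
}}

```text
time: 23.28
position: [0.4892, -0.1489, 0.0965]
tool_rot: [0.844, -0.488, -0.192, -0.111]
ft_force: [-0.7, 1.5, 0.5]
grip_width: 0.0192
grip_force: 45.0
```

```bash
python3 -c "
from k import *
rep(.066,1)
"
```

```text
t 23.28 gauge origin in bore mm [-6.977e+01 -3.000e-02 -5.000e-02] F bore [-1.7  0.1 -0.3] Mom bore [0.04 0.07 0.06]
to s= 0.066 [-0.01  0.13 -0.03] [ 0.0039 -0.     -0.0001] q [-0.63  0.69  1.53  0.18  1.34  1.91]
```

The no-go end is refused at the mouth. Solving the two contacts together puts the mouth within 1 mm of my estimate. I'll press lightly and hold.

Request:
{"fn": "arm_command", "kwargs": {
  "delta_rot": [
    [0,0,0],
    [0,0,0],
    [0,0,0],
    [0,0,0],
    [0,0,0],
    [0,0,0],
    [0,0,0],
    [0,0,0]
  ],
  "delta_pos": [
    [0.0005,0,0],
    [0.001,0,0],
    [0.001,0,0],
    [0.001,0,0],
    [0.001,0,0],
    [0.001,0,0],
    [0.001,0,0],
    [0.001,0,0]
  ],
  "gripper": [1,1,1,1,1,1,1,1]
}}

```text
time: 23.95
position: [0.4891, -0.1488, 0.0963]
tool_rot: [0.844, -0.488, -0.193, -0.112]
ft_force: [-2.8, 4.6, 1.7]
grip_width: 0.0193
grip_force: 45.0
```

```bash
python3 -c "
from k import *
from h import *
rep(.066,1)
s=avg('scene',2);im=s['pixels'].astype(int); d=im[...,2]-im[...,0]
for yy in range(151,158): print(yy,' '.join('%3d'%v for v in d[yy,263:284]))
"
```

```text
t 23.95 gauge origin in bore mm [-6.971e+01 -5.000e-02 -2.300e-01] F bore [-5.6 -0.2 -0.8] Mom bore [ 0.16  0.54 -0.04]
to s= 0.066 [ 0.01  0.23 -0.02] [ 0.0039 -0.0001 -0.0002] q [-0.64  0.69  1.53  0.18  1.35  1.91]
151 -11  -7  -5  -5  -2   0  -1  -1  -1  -2  -2  -2  -2  -1  -2  -7 -15 -11 -10 -12 -12
152 -13  -9  -4  -2  -3   1  -2  -2  -1  -1  -2  -2  -4  -1  -3  -4 -14  -8 -12 -12 -16
153 -10  -8  -1  -2   0   1  -4  -4  -4   2  12  14   5  -4  -3  -7 -15 -12 -16  -9 -14
154  -7  -9   0  -4  -4  -3  -4  20  43  50  32  40  52  37  -2  -4 -12 -16 -12 -10 -12
155  -8  -7  -4  -2   0  -4   6  30  18  -2  -2  -2   5  14   0  -7 -11 -12 -10 -15 -11
156  -6  -2  -1  -1   0  -4   0  -1  -2  -3  -1  -1   0  -1  -1  -1 -12 -12 -10 -12 -11
157  -5  -3  -2  -2  -9  -3  -4  -2  -2  -2  -1  -1   2   0  -3  -8  -9 -13 -14 -10 -15
```

Request:
{"fn": "arm_command", "kwargs": {
  "delta_rot": [
    [0,0,0],
    [0,0,0],
    [0,0,0],
    [0,0,0],
    [0,0,0],
    [0,0,0],
    [0,0,0],
    [0,0,0]
  ],
  "delta_pos": [
    [-0.002,0,0],
    [-0.006,0,0],
    [-0.02,0,0],
    [-0.045,0,0],
    [-0.07,0,-0.01],
    [-0.09,0,-0.03],
    [-0.1,0,-0.05],
    [-0.1,0,-0.05]
  ],
  "gripper": [1,1,1,1,1,1,1,1]
}}

```text
time: 24.72
position: [0.4577, -0.0911, 0.1878]
tool_rot: [0.845, -0.488, -0.187, -0.111]
ft_force: [0.7, -1.0, -1.1]
grip_width: 0.0194
grip_force: 45.0
```

```bash
python3 - <<'E'
from h import *
A=np.load('sceneA.npy',allow_pickle=True).item();C=np.load('sceneC.npy',allow_pickle=True).item();B=np.load('sceneB.npy',allow_pickle=True).item()
pa=np.load('poseA.npy');p,R=pa[:3],pa[3:].reshape(3,3)
for ox in(0,.0046):
    G=p+R@np.array([ox,0,-.048]); go=-R[:,0]
    print('A',ox,proj(A,[G-.066*go]),'bottom rim',proj(A,[G-.066*go-.014*(-R[:,2])]))
x=267;im=A['pixels'].astype(int)
print('A col',[(y,*im[y,268]) for y in range(170,184)])
# C pose from rep: s=161.63
from k import Rtilt,M,PSI,TH
F=Rtilt(PSI,TH,1);a=F[:,0];zz=-F[:,2]; y=np.array([-np.sin(PSI),np.cos(PSI),0])
for ox in(0,.0046):
    G=M-.16163*a+.0002*zz+ox*a
    print('C',ox,proj(C,[G-.088*a,G-.088*a-.011*zz,G-.048*a+.016*zz]))
im=C['pixels'].astype(int); print('C col267',[(y,*im[y,267]) for y in range(172,192)])
print('C row',[(xx,*im[182,xx]) for xx in range(258,278)])
E
```

```text
A 0 [[268.18070326 173.41142339]] bottom rim [[267.69086209 178.15270611]]
A 0.0046 [[268.05081517 173.90326977]] bottom rim [[267.55951536 178.66213243]]
A col [(170, np.int64(90), np.int64(88), np.int64(89)), (171, np.int64(96), np.int64(93), np.int64(96)), (172, np.int64(97), np.int64(93), np.int64(96)), (173, np.int64(98), np.int64(96), np.int64(97)), (174, np.int64(96), np.int64(94), np.int64(96)), (175, np.int64(96), np.int64(94), np.int64(96)), (176, np.int64(96), np.int64(94), np.int64(95)), (177, np.int64(94), np.int64(93), np.int64(95)), (178, np.int64(96), np.int64(92), np.int64(95)), (179, np.int64(109), np.int64(104), np.int64(101)), (180, np.int64(130), np.int64(125), np.int64(120)), (181, np.int64(128), np.int64(124), np.int64(120)), (182, np.int64(127), np.int64(122), np.int64(118)), (183, np.int64(127), np.int64(122), np.int64(119))]
C 0 [[267.3458702  182.09313435]
 [266.94400045 186.05256247]
 [269.17868825 171.84679996]]
C 0.0046 [[267.49558602 181.54291364]
 [267.09493658 185.48685409]
 [269.3155806  171.35876976]]
C col267 [(172, np.int64(126), np.int64(122), np
[... 1294 characters left out ...]
, np.int64(98), np.int64(96), np.int64(97)), (265, np.int64(96), np.int64(94), np.int64(95)), (266, np.int64(100), np.int64(96), np.int64(98)), (267, np.int64(95), np.int64(93), np.int64(95)), (268, np.int64(95), np.int64(92), np.int64(96)), (269, np.int64(98), np.int64(96), np.int64(97)), (270, np.int64(91), np.int64(87), np.int64(90)), (271, np.int64(98), np.int64(94), np.int64(95)), (272, np.int64(124), np.int64(120), np.int64(117)), (273, np.int64(132), np.int64(126), np.int64(123)), (274, np.int64(132), np.int64(126), np.int64(122)), (275, np.int64(134), np.int64(128), np.int64(125)), (276, np.int64(131), np.int64(126), np.int64(122)), (277, np.int64(130), np.int64(125), np.int64(121))]
```

Comparing the two grasp directions in the images confirms the gauge sits about 4.6 mm off the tool centre. To cancel that I'll put it back in exactly the pick pose, same way round.

Request:
{"fn": "arm_command", "kwargs": {
  "delta_rot": [
    [0,0,-4],
    [0,0,-11],
    [0,0,-18],
    [0,0,-25],
    [0,0,-32],
    [0,0,-39],
    [0,0,-46],
    [0,0,-53],
    [0,0,-60],
    [0,0,-67],
    [0,0,-74],
    [0,0,-81]
  ],
  "delta_pos": [
    [0,0,-0.01],
    [0,0,-0.02],
    [0,0,-0.03],
    [0,0,-0.03],
    [0,0,-0.03],
    [0,0,-0.03],
    [0,0,-0.03],
    [0,0,-0.03],
    [0,0,-0.03],
    [0,0,-0.03],
    [0,0,-0.03],
    [0,0,-0.03]
  ],
  "gripper": [1,1,1,1,1,1,1,1,1,1,1,1]
}}

```text
time: 25.72
position: [0.4621, -0.1022, 0.2103]
tool_rot: [0.959, 0.179, -0.073, -0.209]
ft_force: [-0.5, 0.0, -2.2]
grip_width: 0.0194
grip_force: 45.0
```

Request:
{"fn": "arm_command", "kwargs": {
  "delta_rot": [
    [0,0,-7],
    [0,0,-14],
    [0,0,-21],
    [0,0,-28],
    [0,0,-35],
    [0,0,-42],
    [0,0,-49],
    [0,0,-56],
    [0,0,-63],
    [0,0,-70],
    [0,0,-76],
    [0,0,-82]
  ],
  "delta_pos": [
    [0,0,0],
    [0,0,0],
    [0,0,0],
    [0,0,0],
    [0,0,0],
    [0,0,0],
    [0,0,0],
    [0,0,0],
    [0,0,0],
    [0,0,0],
    [0,0,0],
    [0,0,0]
  ],
  "gripper": [1,1,1,1,1,1,1,1,1,1,1,1]
}}

```text
time: 26.72
position: [0.4622, -0.1022, 0.2103]
tool_rot: [0.606, 0.764, 0.082, -0.205]
ft_force: [-0.0, -0.2, -2.0]
grip_width: 0.0198
grip_force: 45.0
```

```bash
python3 -c "
from k import *
p,R,o=now(); print(o['time'],p,o['q'].round(2))
print(delta(p,R,[.4599,.2925,.2137],Rdown(175.3)))"
```

```text
26.7167 [ 0.46218606 -0.10219517  0.21030263] [-0.6   0.48  1.55  0.19  1.51 -0.88]
(array([  9.04, -25.74, -70.89]), array([0.3542, 0.0968, 0.145 ]))
```

Request:
{"fn": "arm_command", "kwargs": {
  "delta_rot": [
    [0.8,-2.1,-5.9],
    [1.5,-4.3,-11.8],
    [2.3,-6.4,-17.7],
    [3,-8.6,-23.6],
    [3.8,-10.7,-29.5],
    [4.5,-12.9,-35.4],
    [5.3,-15,-41.4],
    [6,-17.2,-47.3],
    [6.8,-19.3,-53.2],
    [7.5,-21.5,-59],
    [8.3,-23.6,-65],
    [9,-25.7,-70.9]
  ],
  "delta_pos": [
    [0.014,0.004,0.004],
    [0.046,0.012,0.017],
    [0.081,0.022,0.031],
    [0.117,0.032,0.046],
    [0.152,0.042,0.06],
    [0.188,0.051,0.075],
    [0.223,0.061,0.089],
    [0.259,0.071,0.104],
    [0.294,0.08,0.118],
    [0.323,0.088,0.131],
    [0.344,0.094,0.14],
    [0.3542,0.0968,0.145]
  ],
  "gripper": [1,1,1,1,1,1,1,1,1,1,1,1]
}}

```text
time: 27.72
position: [0.4613, 0.2961, 0.2138]
tool_rot: [0.039, 0.999, 0.001, 0.0]
ft_force: [0.4, -0.5, -2.6]
grip_width: 0.0192
grip_force: 45.0
```

Request:
{"fn": "arm_command", "kwargs": {
  "delta_rot": [
    [0,0,0],
    [0,0,0],
    [0,0,0],
    [0,0,0]
  ],
  "delta_pos": [
    [0,0,0],
    [0,0,0],
    [0,0,0],
    [0,0,0]
  ],
  "gripper": [1,1,1,1]
}}

```text
time: 28.05
position: [0.4623, 0.2913, 0.214]
tool_rot: [0.045, 0.999, -0.0, -0.001]
ft_force: [0.6, -0.3, -2.0]
grip_width: 0.0195
grip_force: 45.0
```

```bash
python3 -c "
from k import *
p,R,o=now(); print(o['time'],p,R.round(3))
print(delta(p,R,[.4596,.2927,.0121],Rdown(175.3)))"
```

```text
28.05 [0.46233771 0.29133263 0.21404259] [[-0.996  0.089 -0.003]
 [ 0.089  0.996 -0.   ]
 [ 0.003 -0.    -1.   ]]
(array([-0.02, -0.15, -0.42]), array([0.0023, 0.0012, 0.2019]))
```

Lower first to about 40 mm above the seat, then check and correct.

Request:
{"fn": "arm_command", "kwargs": {
  "delta_rot": [
    [0,-0.15,-0.4],
    [0,-0.15,-0.4],
    [0,-0.15,-0.4],
    [0,-0.15,-0.4],
    [0,-0.15,-0.4],
    [0,-0.15,-0.4],
    [0,-0.15,-0.4],
    [0,-0.15,-0.4],
    [0,-0.15,-0.4]
  ],
  "delta_pos": [
    [0.0023,0.0012,0.02],
    [0.0023,0.0012,0.05],
    [0.0023,0.0012,0.08],
    [0.0023,0.0012,0.11],
    [0.0023,0.0012,0.14],
    [0.0023,0.0012,0.155],
    [0.0023,0.0012,0.162],
    [0.0023,0.0012,0.162],
    [0.0023,0.0012,0.162]
  ],
  "gripper": [1,1,1,1,1,1,1,1,1]
}}

```text
time: 28.8
position: [0.4605, 0.2935, 0.0527]
tool_rot: [0.041, 0.999, 0.0, 0.001]
ft_force: [0.9, 0.3, -1.8]
grip_width: 0.0196
grip_force: 45.0
```

```bash
python3 -c "
from k import *
p,R,o=now(); print(o['time'],p,o['moment'],o['ft_force'])
print(delta(p,R,[.4596,.2927,.0121],Rdown(175.3)))"
```

```text
28.8 [0.46052983 0.29354198 0.05271571] [ 0.0803306  -0.14720713 -0.01221434] [ 0.9330326   0.2863756  -1.75369849]
(array([0.03, 0.08, 0.04]), array([ 0.0009, -0.0009,  0.0406]))
```

Request:
{"fn": "arm_command", "kwargs": {
  "delta_rot": [
    [0,0,0],
    [0,0,0],
    [0,0,0],
    [0,0,0],
    [0,0,0],
    [0,0,0],
    [0,0,0],
    [0,0,0],
    [0,0,0]
  ],
  "delta_pos": [
    [0.0009,-0.0009,0.006],
    [0.0009,-0.0009,0.013],
    [0.0009,-0.0009,0.02],
    [0.0009,-0.0009,0.026],
    [0.0009,-0.0009,0.031],
    [0.0009,-0.0009,0.035],
    [0.0009,-0.0009,0.0375],
    [0.0009,-0.0009,0.039],
    [0.0009,-0.0009,0.039]
  ],
  "gripper": [1,1,1,1,1,1,1,1,1]
}}

```text
time: 29.55
position: [0.4583, 0.2933, 0.013]
tool_rot: [0.04, 0.999, -0.0, 0.0]
ft_force: [-0.1, -0.2, -1.2]
grip_width: 0.0196
grip_force: 45.0
```

```bash
python3 -c "
from k import *
p,R,o=now(); print(o['time'],p,o['moment'],o['ft_force'])
print(delta(p,R,[.4596,.2927,.0121],Rdown(175.3)))"
```

```text
29.55 [0.45831691 0.29327249 0.01299588] [ 0.10494593 -0.15212077 -0.03208466] [-0.11067811 -0.20315747 -1.22535474]
(array([-0.  ,  0.01,  0.15]), array([-0.0013, -0.0005,  0.0009]))
```

Request:
{"fn": "arm_command", "kwargs": {
  "delta_rot": [
    [0,0,0.1],
    [0,0,0.1],
    [0,0,0.1],
    [0,0,0.1],
    [0,0,0.1]
  ],
  "delta_pos": [
    [-0.0013,-0.0005,0],
    [-0.0013,-0.0005,0.0005],
    [-0.0013,-0.0005,0.001],
    [-0.0013,-0.0005,0.0012],
    [-0.0013,-0.0005,0.0012]
  ],
  "gripper": [1,1,1,1,1]
}}

```text
time: 29.97
position: [0.4599, 0.2927, 0.0123]
tool_rot: [0.041, 0.999, 0.0, 0.001]
ft_force: [-0.1, 0.2, -1.4]
grip_width: 0.0194
grip_force: 45.0
```

```bash
python3 -c "
from k import *
p,R,o=now(); print(o['time'],p,o['moment'],o['ft_force'])
print(delta(p,R,[.4596,.2927,.0121],Rdown(175.3)))"
```

```text
29.9667 [0.45987093 0.29268209 0.01232018] [-0.00974147 -0.15401878 -0.04399791] [-0.06691711  0.21189081 -1.38998854]
(array([0.02, 0.06, 0.05]), array([ 0.0003, -0.    ,  0.0002]))
```

Back in the pick pose within 0.3 mm. I'll release and lift clear.

Request:
{"fn": "arm_command", "kwargs": {
  "delta_rot": [
    [0,0,0],
    [0,0,0],
    [0,0,0],
    [0,0,0],
    [0,0,0],
    [0,0,0],
    [0,0,0],
    [0,0,0],
    [0,0,0],
    [0,0,0],
    [0,0,0],
    [0,0,0]
  ],
  "delta_pos": [
    [0,0,0],
    [0,0,0],
    [0,0,0],
    [0,0,0],
    [0,0,0],
    [0,0,0],
    [0,0,0],
    [0,0,0],
    [0,0,0],
    [0,0,0],
    [0,0,0],
    [0,0,0]
  ],
  "gripper": [-1,-1,-1,-1,-1,-1,-1,-1,-1,-1,-1,-1]
}}

```text
time: 30.97
position: [0.4597, 0.2927, 0.0122]
tool_rot: [0.041, 0.999, 0.0, 0.0]
ft_force: [-0.3, 0.5, -0.3]
grip_width: 0.0849
grip_force: 0.0
```

Request:
{"fn": "arm_command", "kwargs": {
  "delta_rot": [
    [0,0,0],
    [0,0,0],
    [0,0,0],
    [0,0,0],
    [0,0,0],
    [0,0,0],
    [0,0,0],
    [0,0,0],
    [0,0,0],
    [0,0,0],
    [0,0,0],
    [0,0,0]
  ],
  "delta_pos": [
    [0,0,-0.01],
    [0,0,-0.025],
    [0,0,-0.045],
    [0,0,-0.075],
    [0,0,-0.11],
    [0,0,-0.15],
    [0,0,-0.19],
    [0,0,-0.22],
    [0,0,-0.25],
    [0,0,-0.27],
    [0,0,-0.27],
    [0,0,-0.27]
  ],
  "gripper": [-1,-1,-1,-1,-1,-1,-1,-1,-1,-1,-1,-1]
}}

```text
time: 31.97
position: [0.4599, 0.2928, 0.284]
tool_rot: [0.041, 0.999, 0.001, 0.002]
ft_force: [-0.5, -1.2, -0.9]
grip_width: 0.0869
grip_force: 0.0
```

```bash
python3 - <<'E'
from h import *
s0=load("scene"); s=avg("scene",4)
o=status.get_obs(); print(o['time'],o['position'],o['ft_force'],o['grip_width'],o['joint_velocities'].round(3))
S=lambda a,b:(152+(a-400+.5)/10-.5,268+(b+.5)/10-.5)
for c in(s0,s):
    e=[edge(c,S(545,185),S(690,325)),edge(c,S(590,135),S(740,265)),edge(c,S(545,185),S(590,135)),edge(c,S(690,325),S(740,265))]
    l,r,a,b=[i[0] for i in e]; print([X(l,a).round(2),X(r,a).round(2),X(l,b).round(2),X(r,b).round(2)])
d=cv2.absdiff(s0["pixels"],s["pixels"]).max(2)
for n,b in dict(gauge=(145,262,205,322),large=(150,210,220,250),bottle=(220,140,242,190),tape=(290,165,325,197),tin=(105,220,133,252),lever=(225,232,282,288)).items():
    x0,y0,x1,y1=b; print(n,(d[y0:y1,x0:x1]>45).mean().round(3))
E
```

```text
32.1667 [0.45838812 0.29215109 0.28061206] [-0.01640089 -0.29352075  0.13966079] 0.08697761102219478 [-0.002  0.009 -0.006 -0.     0.    -0.001]
[array([163.98, 286.03]), array([170.62, 279.5 ]), array([178.14, 299.54]), array([184.52, 292.9 ])]
[array([163.75, 285.7 ]), array([170.7 , 279.58]), array([178.18, 299.62]), array([184.41, 292.8 ])]
gauge 0.0
large 0.015
bottle 0.0
tape 0.196
tin 0.316
lever 0.0
```

The gauge lies where it started, with its edges within 0.3 px. The differences at the tape and tin windows come from the arm covering them. Handing in.

```bash
python3 -c "
from rig import robot
print(robot.hand_in())"
```

```text
the job is handed in; nothing more can be done
None
```

I handed the job in at about 32 s of the 72 s allowed: the go end went fully home against a hard stop (about 8 N), the no-go end was refused at the mouth (about 6 N, held over half a second), and the small gauge is released back in its cradle, its image edges within about 0.3 px of the start; the verdict was not shown, and the tape roll and clip tin could not be compared in the final image, being probably hidden by the arm.

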